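Brush out the pot and pack the potting kit away

ROBOT

A 6-joint arm with a two-finger parallel gripper is mounted at the origin on the work surface. World frame = base frame: x ahead of the robot, y to its left, z up, the work surface at z = 0. Lengths are in m, angles in rad, forces in N, time in s.
With the tool pointing down it reaches from about 0.375 to 0.9 m from the base axis. Payload 3.1 kg.
Tool frame: the origin (TCP) lies midway between the tips of the shut fingers; the grasp point (between the pads) lies 19 mm behind it; z points along the fingers, y is the line along which they close (so a half turn about z gives the same grasp; the last joint's range is limited). The gripper opens to 87 mm and grips with 3 to 60 N. Pads are 19 mm wide; open, the fingers measure 117 mm over their backs; the gripper's body (75 mm by 190 mm) begins 51 mm behind the grasp point.
Start: joints at [1.085, 0.527, 1.433, -0, 1.181, -0.178], TCP at [0.189, 0.596, 0.223] pointing down, gripper open.
Joint ranges: [-3.08, 3.08], [-0.75, 2.2], [0.22, 2.44], [-1.43, 4.57], [0, 2.65], [-2.85, 2.85]. Speed limits (rad/s): [2.79, 2.79, 3.14, 3.14, 3.14, 3.14].

INTERFACE

Orientations are given as a unit quaternion [x, y, z, w].
In Python, from rig import robot gives the robot as it stands.
- The arm moves only by the shell command python3 -m jog 'ROWS' [FORCE]. ROWS is a JSON object of lists of equal length, an entry for each row: "dp": the shift along the tool's x, y, z in mm, a list of three; "delta_rot": the turn, a rotation vector about the tool's x, y, z in rad, a list of three; "gripper": the opening, from -1 (shut) to 1 (fully open). A call has 1 to 12 rows; each row is the pose to reach, as a shift and turn from the pose commanded when the call began, along the tool's axes at that moment; what a row does not reach only later rows make up. A row lasts 1/10 s, in which the tool goes at most 50 mm and 8.59 degrees, less where a joint would pass 70% of its speed; a pose out of reach is approached as far as the arm can. A call with a gripper value outside its range is refused whole. The fingers move at their own pace and stop on an object; FORCE is the grip in N (left out, the last holds). Time passes only in rows, so rows that repeat a pose let the fingers close. It gives the time, the measured TCP pose, the force, the opening and the grip force at its end, in the units of the state.
- robot.get_obs(): the state, without advancing time (a new reading comes with each control period).
- robot.camera(name): name is "side" or "top"; returns the picture (420x560x3 uint8, red, green, blue); there is no depth.
- robot.camera_model(name): a dict with "fx", "fy", "cx", "cy" (pixels), "k1" (the pictures are not rectified: a ray, as slopes to the right and down, at radius r is drawn at 1 + k1 r^2 times it, then the intrinsics apply), "xyz" and "orientation" of the camera in the world. Camera axes: x right, y down, z forward; pixel columns grow to the right and rows downward; lengths in m; the calibration is good to about 2 mm. A picture is of the moment at which its call begins. camera_model takes no time and is no camera call.
- robot.hand_in(): hands the job in; it is judged then, once.
Trained networks look in the newest picture that a camera, given by its name, has taken for a name from the list of things; names that differ only in an ending like _2 or _b are one class to them, and where a whole thing is asked for, a point or a joint stands for the part that bears it (a point fixed in the world has none). Each returns a list of dicts, best first, with "score" (0 to 1); they miss things now and then, are a little off and sometimes report something else, mostly with a low value. They report only what shows in the picture. A call takes as long as a camera call. They do not tell look-alikes from the thing itself.
- robot.search_frame(name, camera): "rect" ([left, top, right, bottom] in pixels, round what is visible of it).
The state is a dict: "time": time; "q": joint angles; "joint_velocities": joint speeds; "joint_torque": joint torques, N m; "position": TCP position; "tool_rot": TCP orientation; "ft_force": force on the tool from outside, world axes, zero at the start; "moment": the same for the moment, N m; "grip_width": finger opening in m; "grip_force": force on a finger pad.
Only numpy, scipy, OpenCV 4.12 (cv2) and the standard library are available. Lean on these libraries where they do the work, as an engineer would, in place of code of your own. Each camera call takes 0.05 s, during which the arm holds its last target. There are 200 camera calls.

TASK

Pack the potting kit away for the night. First, while the white pot still stands on the bench, brush it out with the long brush: three full strokes, down to the pot's floor and up again until the bristles are mostly out of the mouth, then stand the brush back in its black cup. Put the pot (standing upright, set down rather than dropped) and every hand tool on the bench into the open top storage tray, and shut its lid until it clicks into the latch, without pushing the sieve, the clay pot or the spray bottle about.

Things in the scene. Friction and masses are not known exactly. Their poses are not given: they have to be found in the camera images.
- pot: white ceramic flower pot, 85 tall, outer diameter 80 at the foot and 94 at the rim, wall 8 thick, inner floor 10 above its underside, 0.45 kg, loose on the bench. Origin: centre of its underside; z is the pot's axis, up. Too wide to span: pinch its wall at the rim.
- brush: long bottle brush standing on the flat end of its head in the cup: dark bristle head 47 diameter and 55 tall (treat it as solid), then a thin neck and a round white handle, 18 diameter from 90 to 195 above the brush's end, 200 long overall, 90 g. Origin: centre of the flat end of the head; z runs up the handle.
- cup: black plastic cup in which the brush stands, fixed to the bench, 45 tall, outer diameter 74, inner diameter 64, inner floor 6 above the bench. Origin: centre of its underside.
- trowel: small steel trowel with a pale round wooden handle, 206 long, lying along its own x, blade (58 wide) towards +x to x = +100, handle (diameter 23, axis 12 above the bench) from x = -105 to +10, 120 g. Origin: at bench level under the blade end of the handle, where it is best gripped (across, fingers closing along y). May be absent.
- fork: three-tined steel hand fork with a pale round wooden handle, 206 long, lying along its own x, tines (51 wide over all) towards +x to x = +100, handle (diameter 23, axis 12 above the bench) from x = -105 to +10, 120 g. Origin: as for the trowel. May be absent.
- dibber: wooden dibber with a conical steel tip, lying along its own x, tip at x = +95, shaft diameter 24 (axis 12 above the bench) from x = -75 to +40, crossbar handle 72 long (along y), diameter 24, at x = -85, 120 g. Origin: at bench level under the shaft, where it is best gripped. May be absent.
- tamper: olive-wood tamper standing on its round foot: foot diameter 70, 18 thick; turned upright handle on top, 28 diameter from 50 to 80 above the bench, 85 tall overall, 160 g. Origin: centre of its underside; z up. May be absent.
- trays: stack of two grey plastic storage trays, fixed, 340 long (own x) by 240 wide (own y), rim 135 above the bench. Only the top tray is open: inside 330 by 230, floor 40 above the bench, walls 5 thick. Lid hinged along the rim at own y = -120, latch in the middle of the rim at own y = +120. Origin: centre of the underside of the stack.
- lid (a joint): angle of the lid, rad: 0 shut and latched, 1.75 fully open (leaning back outside the -y rim). Hinge line: parallel to the trays' x at own y = -120, z = 135. The lid is a plate 346 by 242, 5 thick, 0.28 kg. Its hinge is a little stiff: the lid stays where it is left above about 1.35, and sinks shut by itself below that, until it rests at 0.04 to 0.06 on the spring latch.
- lid_press (a point): point on the lid's outer face near the middle of its free edge, 40 in from that edge and 200 from the hinge line. With the lid resting on the latch, a push of 8 to 18 N straight down here clicks it past the spring clip, which then holds it below 0.01 rad.
- sieve: black plastic garden sieve, 196 diameter, 55 tall; leave alone. Origin: centre of its underside.
- clay_pots: terracotta pot with a second one nested in it, 96 diameter, 91 tall; leave alone. Origin: centre of its underside.
- sprayer: white spray bottle, 68 diameter, 170 tall; leave alone. Origin: centre of its underside.
There are look-alikes about, which are no part of the job. Leave any purple look-alike of the pot alone.

How it is judged:
By the outcome, as a careful person would: the job done as asked, in the order asked, and still so for the second after the job is handed in, with the robot touching nothing.
Of trowel, fork, dibber, tamper only 2 to 4 are there at a start; the rules pass over those that are not, and their reading is None.
At some moment in a run one of trowel, fork, dibber may be knocked a few centimetres aside while the robot is not near it.
It also fails if it takes over 210 s, if anything falls off the work surface, if the arm or the gripper's body presses on something with over 40 N, if the wrist force passes 120 N, or if a joint passes its speed limit or range.

## Working session

There is one attempt and no reset: what is moved stays moved. The work goes in short steps, Python scripts to look and compute and a shell command to move; the robot and the scene stay as the last step left them, time stands still between calls to the robot, and variables do not carry over. Pictures are saved under pics/ and viewed, at most 14 in all, crops included, and the job is handed in when it is done.

```bash
ls; mkdir -p pics; python3 - <<'E'
from rig import robot
import cv2,json
for n in("side","top"):
    im=robot.camera(n); cv2.imwrite(f"pics/{n}0.png",im[:,:,::-1]); print(n,robot.camera_model(n))
    for t in "pot brush cup trowel fork dibber tamper trays lid sieve clay_pots sprayer".split():
        print(t,[([round(x) for x in d["rect"]],round(d["score"],2)) for d in robot.search_frame(t,n)][:3])
print(robot.get_obs())
E
```

```text
pics
side {'fx': 414.71354746858276, 'fy': 414.71354746858276, 'cx': 276.11831086812, 'cy': 205.27489182481042, 'k1': -0.11346692375164591, 'xyz': array([ 0.26200648, -0.53382446,  0.86512162]), 'orientation': array([ 0.90765045, -0.21370682,  0.08618274, -0.35081704])}
pot [([289, 203, 325, 252], 0.64), ([202, 240, 247, 293], 0.59)]
brush [([252, 118, 268, 173], 0.62)]
cup [([251, 119, 267, 171], 0.67), ([247, 160, 273, 182], 0.54)]
trowel [([167, 168, 233, 205], 0.84)]
fork []
dibber []
tamper [([272, 185, 296, 214], 0.83)]
trays [([242, 228, 514, 415], 0.88), ([272, 185, 296, 215], 0.25)]
lid [([311, 247, 517, 398], 0.64)]
sieve []
clay_pots [([342, 194, 381, 232], 0.65)]
sprayer [([308, 137, 327, 190], 0.71)]
top {'fx': 480.4910634662597, 'fy': 480.4910634662597, 'cx': 277.9176505956794, 'cy': 208.74376467114791, 'k1': -0.1053020194975919, 'xyz': array([0.48402985, 0.0926475 , 1.56093077]), 'orientation': array([-0.70136067,  0.71198627, -0.0263946 ,  0.02172738])}
pot [([279, 179, 307, 208], 0.56)]
brush [([203, 187, 220, 204], 0.59), ([278, 182, 309, 208], 0.57)]
cup [([200, 18
[... 503 characters left out ...]
y([ 1.08448762e+00,  5.27470229e-01,  1.43272708e+00,  1.79276727e-05,
        1.18143500e+00, -1.78489147e-01]), 'joint_velocities': array([ 5.25947681e-04, -1.95682012e-04,  1.61122847e-03, -1.25159041e-03,
       -1.37136330e-03, -7.16567203e-05]), 'joint_torque': array([-4.54404253e-04, -4.40016139e+01, -1.76977319e+01,  6.33399817e-02,
        5.04587672e-02, -6.10161266e-06]), 'position': array([0.18930222, 0.59559426, 0.22255807]), 'tool_rot': array([ 1.53306220e-01,  9.88178730e-01, -1.60381793e-05, -1.43095572e-05]), 'ft_force': array([ 0.65743879, -0.32754342,  0.06311434]), 'moment': array([-0.01077207, -0.02727326, -0.01491941]), 'grip_force': 0.0, 'grip_width': 0.08720851105136}
```

View pics/side0.png

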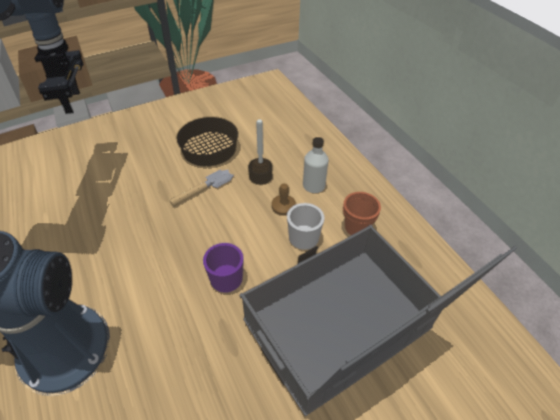

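View pics/top0.png

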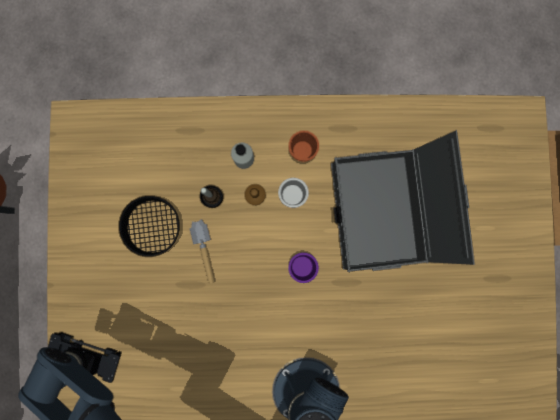

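The pictures show the trowel (top about (195–213, 221–282)), tamper (255,195), white pot (293,193), purple look-alike (303,267), cup with brush (211,196), and the tray with its hinge and lid to the right (-y side); no fork or dibber. Next I fit the models to the rects in both views.

```bash
cat > h.py <<'E'
import numpy as np,cv2
from rig import robot
from scipy.spatial.transform import Rotation as R
from scipy.optimize import least_squares
M={n:robot.camera_model(n) for n in("side","top")}
def proj(c,P):
    m=M[c];p=R.from_quat(m["orientation"]).inv().apply(np.atleast_2d(P)-m["xyz"]);s=p[:,:2]/p[:,2:]
    s=s*(1+m["k1"]*(s**2).sum(1,keepdims=True));return s*[m["fx"],m["fy"]]+[m["cx"],m["cy"]]
def ray(c,uv):
    m=M[c];d=(np.array(uv,float)-[m["cx"],m["cy"]])/[m["fx"],m["fy"]];s=d.copy()
    for _ in range(20): s=d/(1+m["k1"]*(s@s))
    return m["xyz"],R.from_quat(m["orientation"]).apply([*s,1])
def plane(c,uv,z):
    o,d=ray(c,uv);return o+d*(z-o[2])/d[2]
def tri(a,b):
    o1,d1=ray("side",a);o2,d2=ray("top",b)
    t=np.linalg.lstsq(np.c_[d1,-d2],o2-o1,rcond=None)[0];p,q=o1+t[0]*d1,o2+t[1]*d2
    return (p+q)/2,np.linalg.norm(p-q)*1e3
def rev(prof):
    a=np.linspace(0,2*np.pi,48,endpoint=False)
    return np.vstack([np.c_[r*np.cos(a),r*np.sin(a),0*a+z] for r,z in prof])/1e3
MOD=dict(pot=rev([(40,0),(47,85)]),cup=rev([(37,0),(37,45)]),tamper=rev([(35,0),(35,18),(14,50),(14,80),(10,85)]),
 clay_pots=rev([(35,0),(48,91)]),brush=rev([(9,90),(9,195),(5,200)]),sieve=rev([(98,0),(98,55)]),sprayer=rev([(34,0),(34,110),(15,170)]))
def box(c,P):
    p=proj(c,P);return np.r_[p.min(0),p.max(0)]
def blob(im,c,rect,test):
    hsv=cv2.cvtColor(im,cv2.COLOR_RGB2HSV)
E
python3 - <<'E'
from h import *
O=dict(pot=([289,203,325,252],[279,179,307,208]),cup=([247,160,273,182],[200,185,220,206]),tamper=([272,185,296,214],[246,184,264,205]),
clay_pots=([342,194,381,232],[289,132,322,162]),sprayer=([308,137,327,190],[231,141,255,169]))
V={c:cv2.resize(cv2.imread(f"pics/{c}0.png"),None,fx=4,fy=4,interpolation=cv2.INTER_CUBIC) for c in M}
def dr(c,P,col=(0,255,0)):
    for u in proj(c,P)*4+1.5: cv2.circle(V[c],tuple(int(x) for x in u),1,col,-1)
for n,(s,t) in O.items():
    x0=plane("top",[(t[0]+t[2])/2,(t[1]+t[3])/2],.05)
    for free in(1,0):
        f=lambda x:np.r_[box("side",MOD[n]+[x[0],x[1],x[2]*free])-s,box("top",MOD[n]+[x[0],x[1],x[2]*free])-t]
        r=least_squares(f,[x0[0],x0[1],0],loss="soft_l1")
        print(n,free,r.x.round(4),r.fun.round(1))
    P=MOD[n]+[r.x[0],r.x[1],0]; dr("side",P);dr("top",P)
cv2.imwrite("pics/s1.png",V["side"][440:1040,600:1400]);cv2.imwrite("pics/t1.png",V["top"][500:1100,740:1540])
E
```

```text
pot 1 [ 0.6347  0.0319 -0.0045] [-1.9  1.1 -0.2 -0.9 -0.3 -1.6  2.  -0.4]
pot 0 [0.6336 0.0307 0.    ] [-2.   0.4 -0.2 -1.4  0.1 -1.5  2.5 -0.2]
cup 1 [ 0.6352  0.3043 -0.015 ] [ 0.7 -1.5 -0.5  4.2 -3.3 -1.3  1.3  1.7]
cup 0 [0.633  0.2992 0.    ] [ 0.5 -4.  -0.4  1.9 -2.4 -1.2  2.4  2. ]
tamper 1 [ 0.6387  0.1565 -0.0076] [-0.7 -1.   0.3  3.2 -2.2 -0.7  1.5  0.2]
tamper 0 [0.6375 0.1542 0.    ] [-0.7 -2.3  0.4  2.1 -1.6 -0.6  2.2  0.4]
clay_pots 1 [ 0.7744 -0.0051  0.0055] [ 0.7 -2.5 -0.4  6.2  0.7 -0.5 -1.3  0.8]
clay_pots 0 [ 0.7757 -0.0049  0.    ] [ 0.8 -1.2 -0.5  7.3  0.6 -0.5 -1.5  0.7]
sprayer 1 [0.7572 0.1889 0.0029] [-5.1 -1.   2.6  3.2 -0.   0.2 -0.2 -0.3]
sprayer 0 [0.758  0.1896 0.    ] [-5.1 -0.4  2.6  3.6 -0.2  0.2 -0.4 -0.4]
```

View pics/s1.png

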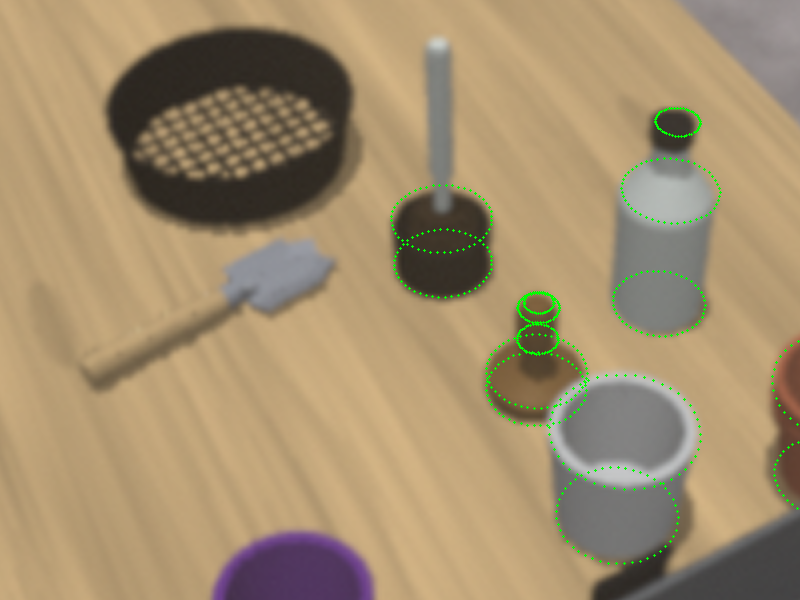

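View pics/t1.png

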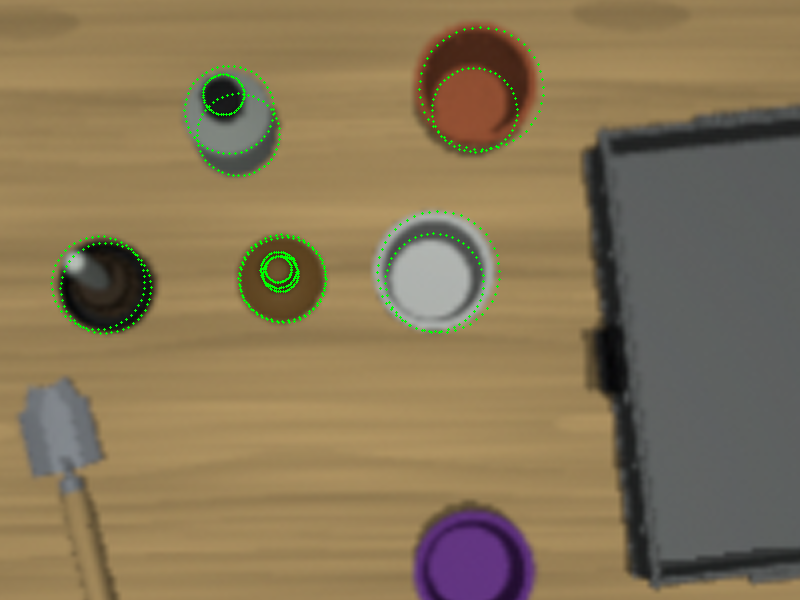

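Overlay offsets of 1–2 px show the rects are slightly off, so I refit from hand-read outlines (and crop tray and trowel).

```bash
python3 - <<'E'
from h import *
so,to=np.array([600,440]),np.array([740,500])
O=dict(pot=([548,374,699,562],[373,209,495,335]),cup=([391,187,492,297],[59,237,155,334]),tamper=([486,290,586,424],[238,235,327,323]),sprayer=([613,108,716,335],[185,66,280,177]))
for n,(s,t) in O.items():
    s=(np.array(s)+[*so,*so]-1.5)/4;t=(np.array(t)+[*to,*to]-1.5)/4
    x0=plane("top",[(t[0]+t[2])/2,(t[1]+t[3])/2],.05)
    f=lambda x:np.r_[box("side",MOD[n]+x)-s,box("top",MOD[n]+x)-t]
    r=least_squares(f,[x0[0],x0[1],0],loss="soft_l1");print(n,r.x.round(4),r.fun.round(1))
P=lambda a,b:tri((np.array(a)+so-1.5)/4,(np.array(b)+to-1.5)/4)
print("brush top",P([437,44],[72,262]))
a=cv2.imread("pics/top0.png");b=cv2.imread("pics/side0.png")
C=np.zeros((600,800,3),np.uint8)
z=lambda i,x,y,w,h,f:cv2.resize(i[y:y+h,x:x+w],None,fx=f,fy=f,interpolation=cv2.INTER_CUBIC)
C[:480,:480]=z(a,325,122,160,160,3);C[:320,500:740]=z(a,170,215,60,80,4)
C[330:600,490:800]=0
s=z(b,235,222,150,130,2);C[340:600,495:795]=s
cv2.imwrite("pics/c2.png",C)
E
```

```text
pot [ 0.6344  0.0341 -0.0026] [-0.  -0.  -0.1 -0.   0.1  0.5 -0.  -0.7]
cup [0.6316 0.2947 0.0036] [ 0.2 -0.3  0.2  0.3 -0.5  0.2  0.3  0.2]
tamper [0.6369 0.1543 0.0022] [-0.  -0.   0.2 -0.   0.2  0.1 -0.3  0.1]
sprayer [7.569e-01 1.898e-01 7.000e-04] [-0.3 -0.1  0.7  0.2 -0.1  0.3 -0.1 -0. ]
brush top (array([0.63235121, 0.29642311, 0.20372548]), np.float64(0.8097692663899624))
```

View pics/c2.png

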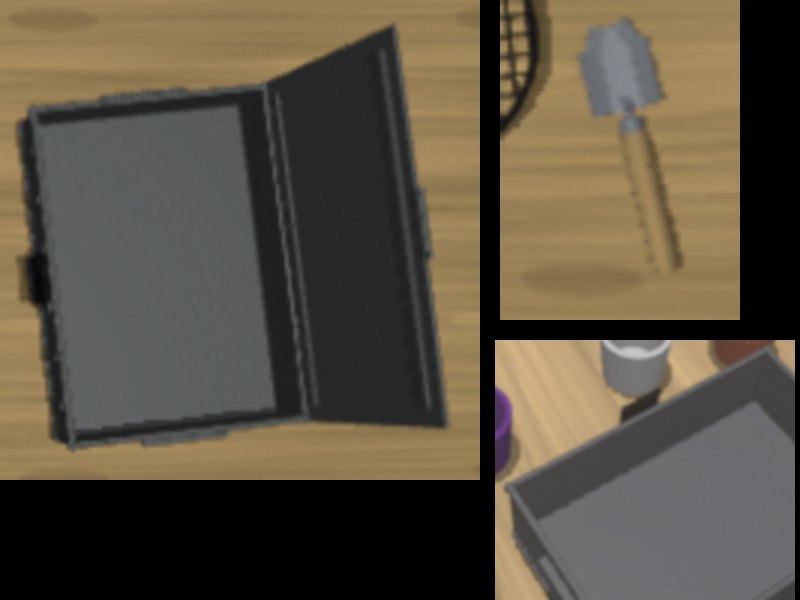

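Tray corners read at (33,108),(70,447),(267,85),(304,417) in the crop; the trowel handle runs from (672,270) to (631,122). Computing the tray and trowel poses and the first move.

```bash
cat >> h.py <<'E'
def to(p,yaw=None,tilt=None):
    """dp(mm), rotvec in current tool axes to reach TCP p with tool down, closing axis at world angle yaw (deg)"""
    o=robot.get_obs();T=R.from_quat(o["tool_rot"]);d=T.inv().apply(np.array(p)-o["position"])*1e3
    rv=np.zeros(3)
    if yaw is not None:
        best=None
        for y in(yaw,yaw+180):
            a=np.radians(y);Y=np.array([np.cos(a),np.sin(a),0]);Z=np.array([0,0,-1.]);G=R.from_matrix(np.c_[np.cross(Y,Z),Y,Z])
            if tilt is not None: G=R.from_rotvec(tilt)*G
            r=(T.inv()*G).as_rotvec()
            if best is None or np.linalg.norm(r)<np.linalg.norm(best): best=r
        rv=best
    Y=T.as_matrix()[:,1];print("dp",d.round(1),"rot",rv.round(4),"pos",o["position"].round(4),"yaw",np.degrees(np.arctan2(Y[1],Y[0])).round(2),"q",o["q"].round(2),"t",round(o["time"],1),"w",round(o["grip_width"],4),"F",o["ft_force"].round(1))
E
python3 - <<'E'
from h import *
t=lambda x,y:np.array([x,y])/3+[325-.33,122-.33]
c={k:plane("top",t(*v),.135) for k,v in dict(A=(33,108),B=(70,447),C=(267,85),D=(304,417)).items()}
print({k:v.round(4) for k,v in c.items()})
print("tri A,B",tri([371.5,227],t(33,108)),tri([242.5,295.5],t(70,447)))
ctr=sum(c.values())/4;e=(c["A"]-c["B"])+(c["C"]-c["D"]);print("tray",ctr.round(4),"yaw",np.degrees(np.arctan2(e[1],e[0])),np.linalg.norm(c["A"]-c["B"]),np.linalg.norm(c["A"]-c["C"]))
u=lambda x,y:np.array([x-500,y])/4+[170-.4,215-.4]
w=lambda x,y:(np.array([x,y])+[600,440]-1.5)/4
print("trowel end",tri(w(95,370),u(670,268)),"neck",tri(w(232,296),u(630,122)))
print([plane("top",u(*p),.012).round(4) for p in((670,268),(630,122),(623,20))])
to([.632,.2955,.30],72)
E
```

```text
{'A': array([ 0.7325, -0.0935,  0.135 ]), 'B': array([ 0.3942, -0.1224,  0.135 ]), 'C': array([ 0.7538, -0.3324,  0.135 ]), 'D': array([ 0.4189, -0.3583,  0.135 ])}
tri A,B (array([ 0.73387161, -0.09448295,  0.12914345]), np.float64(0.8138859680940301)) (array([ 0.39518078, -0.1241244 ,  0.1267682 ]), np.float64(3.195324953508662))
tray [ 0.5748 -0.2266  0.135 ] yaw 4.65069196468913 0.33954127977961995 0.23980875186270875
trowel end (array([0.35994666, 0.29571489, 0.01464961]), np.float64(2.8755878875630954)) neck (array([0.47553949, 0.32832258, 0.00804846]), np.float64(0.4453802461864713))
[array([0.3583, 0.2964, 0.012 ]), array([0.4758, 0.3277, 0.012 ]), array([0.5581, 0.3328, 0.012 ])]
dp [-512.8 -151.9  -77.4] rot [-0.     -0.      0.0063] pos [0.1893 0.5956 0.2226] yaw 72.36 q [ 1.08  0.53  1.43  0.    1.18 -0.18] t 1.3 w 0.0872 F [ 0.7 -0.3  0.1]
```

```bash
python3 -m jog '{"dp":[[-50,-15,-8],[-100,-30,-15],[-150,-45,-25],[-200,-60,-30],[-250,-75,-40],[-300,-90,-50],[-350,-105,-60],[-400,-120,-70],[-450,-135,-77],[-490,-146,-77],[-513,-152,-77],[-513,-152,-77]],"delta_rot":[[0,0,0],[0,0,0],[0,0,0],[0,0,0],[0,0,0],[0,0,0],[0,0,0],[0,0,0],[0,0,0],[0,0,0],[0,0,0],[0,0,0]],"gripper":[1,1,1,1,1,1,1,1,1,1,1,1]}' 20
python3 -c "
from h import *
to([.632,.2955,.151],72)"
```

```text
time: 2.5
position: [0.6373, 0.2909, 0.2991]
tool_rot: [0.156, 0.988, -0.0, 0.002]
ft_force: [0.6, -0.1, 0.0]
grip_width: 0.0866
grip_force: 0.0
dp [  7.    2.8 148.1] rot [-0.0002  0.0037  0.0001] pos [0.6373 0.2909 0.2991] yaw 72.0 q [ 0.27  0.57  1.13 -0.    1.44 -0.99] t 2.5 w 0.0866 F [ 0.6 -0.1  0. ]
```

```bash
python3 -m jog '{"dp":[[0,0,0],[0,0,0]],"delta_rot":[[0,0,0],[0,0,0]],"gripper":[0,0]}' 
python3 -c "
from h import *
to([.632,.2955,.151],72)"
```

```text
time: 2.7
position: [0.631, 0.296, 0.2992]
tool_rot: [0.153, 0.988, -0.0, -0.001]
ft_force: [0.1, 0.4, -0.2]
grip_width: 0.0781
grip_force: 0.0
dp [-1.400e+00 -1.000e-01  1.482e+02] rot [-0.0003 -0.0015  0.0072] pos [0.631  0.296  0.2992] yaw 72.41 q [ 0.28  0.57  1.14  0.    1.44 -0.99] t 2.7 w 0.0781 F [ 0.1  0.4 -0.2]
```

```bash
python3 -m jog '{"dp":[[0,0,40],[0,0,80],[0,0,115],[0,0,140],[0,0,148],[0,0,148],[0,0,148],[0,0,148],[0,0,148],[0,0,148],[0,0,148],[0,0,148]],"delta_rot":[[0,0,0],[0,0,0],[0,0,0],[0,0,0],[0,0,0],[0,0,0],[0,0,0],[0,0,0],[0,0,0],[0,0,0],[0,0,0],[0,0,0]],"gripper":[0,0,0,0,0,0,-1,-1,-1,-1,-1,-1]}' 25
python3 -c "
from h import *
to([.632,.2955,.30],72)"
```

```text
time: 3.9
position: [0.6327, 0.2953, 0.1525]
tool_rot: [0.153, 0.988, 0.0, 0.001]
ft_force: [0.1, -0.8, 3.2]
grip_width: 0.0176
grip_force: 25.0
dp [ 5.000e-01  1.000e-01 -1.475e+02] rot [0.0008 0.0012 0.0062] pos [0.6327 0.2953 0.1525] yaw 72.35 q [ 0.28  0.7   1.3  -0.    1.14 -0.99] t 3.9 w 0.0176 F [ 0.1 -0.8  3.2]
```

```bash
python3 -m jog '{"dp":[[0,0,-30],[0,0,-70],[0,0,-110],[0,0,-130],[-12,-38,-130],[-26,-80,-130],[-40,-124,-130],[-54,-168,-130],[-68,-210,-130],[-77,-236,-130],[-81,-249,-130],[-81,-249,-130]],"delta_rot":[[0,0,0],[0,0,0],[0,0,0],[0,0,0],[0,0,0],[0,0,0],[0,0,0],[0,0,0],[0,0,0],[0,0,0],[0,0,0],[0,0,0]],"gripper":[-1,-1,-1,-1,-1,-1,-1,-1,-1,-1,-1,-1]}' 
python3 -m jog '{"dp":[[0,0,0],[0,0,0],[0,0,0]],"delta_rot":[[0,0,0],[0,0,0],[0,0,0]],"gripper":[-1,-1,-1]}' 
python3 - <<'E'
from h import *
to([.6344,.0341,.155],72)
C=np.zeros((600,800,3),np.uint8)
for i,(c,x,y) in enumerate((("side",245,120),("top",240,140))):
    im=robot.camera(c)[:,:,::-1];C[:600,i*400:i*400+400]=cv2.resize(im[y:y+150,x:x+100],None,fx=4,fy=4,interpolation=cv2.INTER_CUBIC)
cv2.imwrite("pics/br.png",C)
print(robot.search_frame("trowel","top")[:2])
E
```

```text
time: 5.1
position: [0.6338, 0.032, 0.2812]
tool_rot: [0.155, 0.988, 0.0, -0.0]
ft_force: [0.1, 0.6, -1.2]
grip_width: 0.0172
grip_force: 25.0
time: 5.4
position: [0.6338, 0.0353, 0.2815]
tool_rot: [0.152, 0.988, 0.0, -0.0]
ft_force: [-0.6, -0.4, -0.7]
grip_width: 0.0176
grip_force: 25.0
dp [ -1.   -1.  126.5] rot [ 0.0003 -0.0003  0.0086] pos [0.6338 0.0353 0.2815] yaw 72.49 q [-0.12  0.48  1.34  0.    1.32 -1.39] t 5.4 w 0.0176 F [-0.6 -0.4 -0.7]
[{'rect': [188.7, 220.1, 215.9, 280.6], 'score': 0.98}]
```

View pics/br.png

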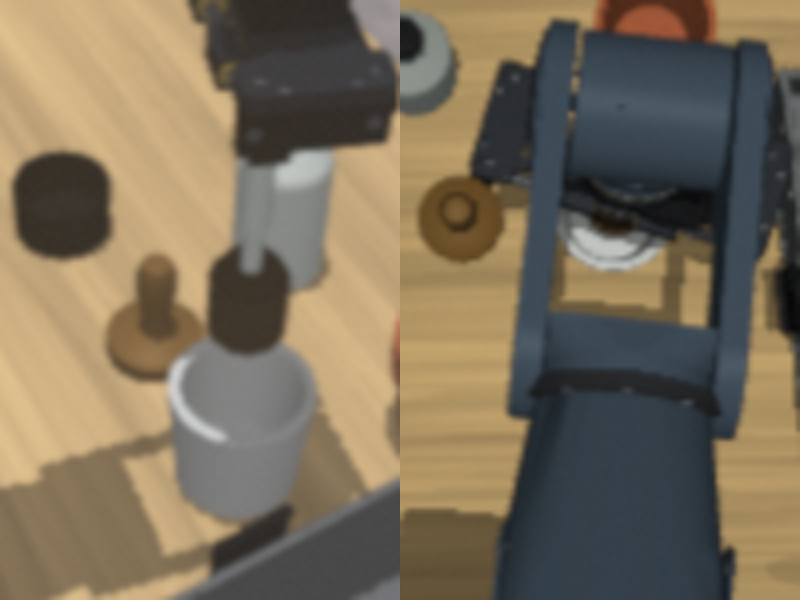

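The brush hangs upright over the pot at crop (245,320) with the pot mouth at (240,390), and the trowel is unmoved. Lowering it.

```bash
python3 -m jog '{"dp":[[-1,-1,0],[-1,-1,20],[-1,-1,45],[-1,-1,70],[-1,-1,90],[-1,-1,105],[-1,-1,115],[-1,-1,121],[-1,-1,122],[-1,-1,122]],"delta_rot":[[0,0,0],[0,0,0],[0,0,0],[0,0,0],[0,0,0],[0,0,0],[0,0,0],[0,0,0],[0,0,0],[0,0,0]],"gripper":[-1,-1,-1,-1,-1,-1,-1,-1,-1,-1]}' 
python3 -m jog '{"dp":[[0,0,2],[0,0,3],[0,0,3]],"delta_rot":[[0,0,0],[0,0,0],[0,0,0]],"gripper":[-1,-1,-1]}'
python3 -m jog '{"dp":[[0,0,1],[0,0,2],[0,0,2]],"delta_rot":[[0,0,0],[0,0,0],[0,0,0]],"gripper":[-1,-1,-1]}'
```

```text
time: 6.55
position: [0.635, 0.0322, 0.1601]
tool_rot: [0.153, 0.988, 0.0, 0.001]
ft_force: [0.2, 0.5, -1.2]
grip_width: 0.0175
grip_force: 25.0
time: 6.85
position: [0.6346, 0.0322, 0.1568]
tool_rot: [0.153, 0.988, 0.0, 0.0]
ft_force: [0.3, 0.7, -0.5]
grip_width: 0.0171
grip_force: 25.0
time: 7.15
position: [0.6351, 0.0321, 0.1565]
tool_rot: [0.153, 0.988, -0.0, 0.001]
ft_force: [-1.6, 0.3, 6.8]
grip_width: 0.0174
grip_force: 25.0
```

```bash
python3 -m jog '{"dp":[[0,0,-20],[0,0,-50],[0,0,-70],[0,0,-72],[0,0,-72],[0,0,-60],[0,0,-35],[0,0,-15],[0,0,-4],[0,0,-1],[0,0,0],[0,0,0]],"delta_rot":[[0,0,0],[0,0,0],[0,0,0],[0,0,0],[0,0,0],[0,0,0],[0,0,0],[0,0,0],[0,0,0],[0,0,0],[0,0,0],[0,0,0]],"gripper":[-1,-1,-1,-1,-1,-1,-1,-1,-1,-1,-1,-1]}' 
python3 -m jog '{"dp":[[0,0,-20],[0,0,-50],[0,0,-70],[0,0,-72],[0,0,-72],[0,0,-60],[0,0,-35],[0,0,-15],[0,0,-4],[0,0,-1],[0,0,0],[0,0,0]],"delta_rot":[[0,0,0],[0,0,0],[0,0,0],[0,0,0],[0,0,0],[0,0,0],[0,0,0],[0,0,0],[0,0,0],[0,0,0],[0,0,0],[0,0,0]],"gripper":[-1,-1,-1,-1,-1,-1,-1,-1,-1,-1,-1,-1]}' 
python3 -m jog '{"dp":[[0,0,-20],[0,0,-50],[0,0,-72],[0,0,-72],[0,0,-72]],"delta_rot":[[0,0,0],[0,0,0],[0,0,0],[0,0,0],[0,0,0]],"gripper":[-1,-1,-1,-1,-1]}'
```

```text
time: 8.35
position: [0.6333, 0.0321, 0.1551]
tool_rot: [0.153, 0.988, -0.0, -0.002]
ft_force: [-3.8, 0.2, 9.6]
grip_width: 0.0177
grip_force: 25.0
time: 9.55
position: [0.6327, 0.0324, 0.1542]
tool_rot: [0.153, 0.988, -0.0, -0.002]
ft_force: [-3.7, -0.6, 6.8]
grip_width: 0.0175
grip_force: 25.0
time: 10.05
position: [0.634, 0.0323, 0.2254]
tool_rot: [0.153, 0.988, -0.0, -0.001]
ft_force: [-0.5, 0.8, -1.1]
grip_width: 0.0176
grip_force: 25.0
```

```bash
python3 -m jog '{"dp":[[0,0,-30],[0,0,-60],[12,38,-60],[26,80,-60],[40,124,-60],[54,168,-60],[68,210,-60],[77,237,-60],[81,250,-60],[81,250,-60],[81,250,-60],[81,250,-60]],"delta_rot":[[0,0,0],[0,0,0],[0,0,0],[0,0,0],[0,0,0],[0,0,0],[0,0,0],[0,0,0],[0,0,0],[0,0,0],[0,0,0],[0,0,0]],"gripper":[-1,-1,-1,-1,-1,-1,-1,-1,-1,-1,-1,-1]}' 
python3 - <<'E'
from h import *
to([.632,.295,.152],72)
C=np.zeros((600,800,3),np.uint8)
for i,(c,x,y) in enumerate((("side",220,75),("top",190,130))):
    im=robot.camera(c)[:,:,::-1];C[:600,i*400:i*400+400]=cv2.resize(im[y:y+150,x:x+100],None,fx=4,fy=4,interpolation=cv2.INTER_CUBIC)
    for s in M:
      pass
    for z,r in((.1408,23.5),(.1958,23.5),(0.0,37),(.045,37)):
      for u in proj(c,rev([(r,0)])+([.632,.295,z])): cv2.circle(C,(int((u[0]-x)*4+1.5)+i*400,int((u[1]-y)*4+1.5)),1,(0,255,0),-1)
cv2.imwrite("pics/br2.png",C)
E
```

```text
time: 11.25
position: [0.6333, 0.293, 0.286]
tool_rot: [0.154, 0.988, -0.001, -0.0]
ft_force: [0.4, -0.6, -1.1]
grip_width: 0.0177
grip_force: 25.0
dp [  1.8   1.7 134. ] rot [-0.0014 -0.0006  0.0043] pos [0.6333 0.293  0.286 ] yaw 72.25 q [ 0.27  0.58  1.15 -0.    1.41 -0.99] t 11.2 w 0.0177 F [ 0.4 -0.6 -1.1]
```

View pics/br2.png

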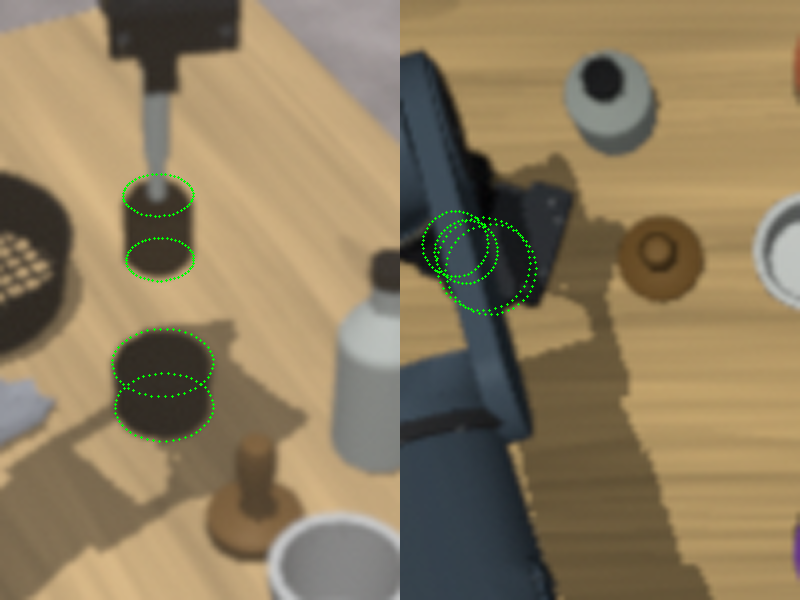

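The brush head and cup line up with the predicted outlines. Lowering it into the cup.

```bash
python3 -m jog '{"dp":[[1,1,25],[1,1,55],[1,1,85],[1,1,105],[1,1,120],[1,1,128],[1,1,132],[1,1,134],[1,1,135],[1,1,135]],"delta_rot":[[0,0,0],[0,0,0],[0,0,0],[0,0,0],[0,0,0],[0,0,0],[0,0,0],[0,0,0],[0,0,0],[0,0,0]],"gripper":[-1,-1,-1,-1,-1,-1,-1,-1,-1,-1]}' 
python3 -m jog '{"dp":[[0,0,1],[0,0,1],[0,0,1],[0,0,1],[0,0,1],[0,0,1],[0,0,1]],"delta_rot":[[0,0,0],[0,0,0],[0,0,0],[0,0,0],[0,0,0],[0,0,0],[0,0,0]],"gripper":[-1,-1,-0.5,-0.3,0,0,0]}'
```

```text
time: 12.35
position: [0.633, 0.2965, 0.1524]
tool_rot: [0.153, 0.988, 0.0, 0.001]
ft_force: [0.3, -0.7, -0.2]
grip_width: 0.0173
grip_force: 25.0
time: 13.05
position: [0.6325, 0.2963, 0.1506]
tool_rot: [0.153, 0.988, 0.0, 0.0]
ft_force: [0.6, -0.6, -1.0]
grip_width: 0.0416
grip_force: 0.0
```

```bash
python3 -m jog '{"dp":[[0,0,-30],[0,0,-80],[0,0,-130],[0,0,-150],[0,0,-150],[0,0,-150]],"delta_rot":[[0,0,0],[0,0,0],[0,0,0],[0,0,0],[0,0,0],[0,0,0]],"gripper":[0,0,0,0,0,0]}' 
python3 - <<'E'
from h import *
for c,boxes in dict(top=dict(pot=(274,174,312,212),brush=(198,182,222,208),tamper=(244,183,266,206),trowel=(186,218,217,285),sprayer=(230,140,256,170)),side=dict(pot=(285,200,328,255),brush=(248,118,274,182),tamper=(270,183,298,216),sprayer=(306,135,330,192))).items():
    a=cv2.imread(f"pics/{c}0.png").astype(np.float32);b=robot.camera(c)[:,:,::-1].astype(np.float32);cv2.imwrite(f"pics/{c}1.png",b)
    for n,(l,t,r,d) in boxes.items():
        m=cv2.matchTemplate(cv2.resize(b[t-8:d+8,l-8:r+8],None,fx=4,fy=4,interpolation=2),cv2.resize(a[t:d,l:r],None,fx=4,fy=4,interpolation=2),cv2.TM_CCOEFF_NORMED);_,v,_,p=cv2.minMaxLoc(m)
        print(c,n,round(v,3),(np.array(p)/4-8))
to([.6344,.0341,.3],None)
E
```

```text
time: 13.65
position: [0.632, 0.2961, 0.3002]
tool_rot: [0.153, 0.988, -0.0, -0.0]
ft_force: [0.4, 0.1, -0.2]
grip_width: 0.0436
grip_force: 0.0
top pot 1.0 [0. 0.]
top brush 0.358 [-0.5   0.75]
top tamper 0.978 [0. 0.]
top trowel 0.272 [ 8. -6.]
top sprayer 0.999 [0. 0.]
side pot 1.0 [0. 0.]
side brush 0.963 [-0.25 -0.75]
side tamper 0.84 [0. 0.]
side sprayer 1.0 [0. 0.]
dp [ -82.4 -248.5   -1.7] rot [0. 0. 0.] pos [0.6312 0.2959 0.298 ] yaw 72.37 q [ 0.28  0.57  1.14  0.    1.44 -0.98] t 13.8 w 0.0433 F [-0.2  0.5 -0.6][ WARN:0@1.395] global loadsave.cpp:1063 imwrite_ Unsupported depth image for selected encoder is fallbacked to CV_8U.
```

```bash
python3 - <<'E'
from h import *
to([.6344,.0739,.2],90,[-.082,0,0])
E
```

```text
dp [ -70.7 -210.3   98.2] rot [ 0.0793 -0.017  -0.3074] pos [0.6312 0.2959 0.298 ] yaw 72.37 q [ 0.28  0.57  1.14  0.    1.44 -0.98] t 13.8 w 0.0433 F [-0.2  0.5 -0.6]
```

```bash
python3 -m jog '{"dp":[[-10,-38,0],[-25,-80,0],[-40,-124,20],[-55,-166,50],[-65,-198,80],[-71,-210,98],[-71,-210,98],[-71,-210,98],[-71,-210,98]],"delta_rot":[[0.02,0,-0.08],[0.04,-0.01,-0.16],[0.06,-0.01,-0.24],[0.079,-0.017,-0.307],[0.079,-0.017,-0.307],[0.079,-0.017,-0.307],[0.079,-0.017,-0.307],[0.079,-0.017,-0.307],[0.079,-0.017,-0.307]],"gripper":[0,0,0,0,0,0,0,0,0]}' 50
python3 - <<'E'
from h import *
to([.6344,.0739,.047],90,[-.082,0,0])
E
```

```text
time: 14.65
position: [0.6371, 0.0758, 0.2032]
tool_rot: [-0.0, 0.999, -0.04, 0.003]
ft_force: [0.9, 0.3, 0.3]
grip_width: 0.0433
grip_force: 0.0
dp [  3.6  10.5 155.9] rot [0.002  0.0061 0.0003] pos [0.6371 0.0758 0.2032] yaw 90.02 q [-0.02  0.57  1.41 -0.09  1.16 -1.55] t 14.7 w 0.0433 F [0.9 0.3 0.3]
```

```bash
python3 -m jog '{"dp":[[0,3,35],[0,6,70],[0,8,95],[0,8,95],[0,8,95],[0,8,95]],"delta_rot":[[0,0,0],[0,0,0],[0,0,0],[0,0,0],[0,0,0],[0,0,0]],"gripper":[0,0,0,0,0,0]}'
python3 - <<'E'
from h import *
to([.6344,.0739,.047],90,[-.082,0,0])
E
```

```text
time: 15.25
position: [0.6387, 0.0757, 0.1096]
tool_rot: [-0.0, 0.999, -0.04, 0.005]
ft_force: [-0.1, -0.1, 0.7]
grip_width: 0.0436
grip_force: 0.0
dp [ 4.9  3.3 62.5] rot [ 0.0015  0.0093 -0.0002] pos [0.6387 0.0757 0.1096] yaw 89.99 q [-0.02  0.69  1.48 -0.1   0.97 -1.53] t 15.2 w 0.0436 F [-0.1 -0.1  0.7]
```

```bash
python3 -m jog '{"dp":[[0,0,0],[0,0,0],[0,0,0]],"delta_rot":[[0,0,0],[0,0,0],[0,0,0]],"gripper":[0,0,0]}'
python3 - <<'E'
from h import *
for _ in range(3): to([.6344,.0739,.047],90,[-.082,0,0]); robot.camera("top")
E
```

```text
time: 15.55
position: [0.6374, 0.075, 0.1082]
tool_rot: [0.0, 0.999, -0.04, 0.003]
ft_force: [0.6, 0.2, -1.2]
grip_width: 0.0439
grip_force: 0.0
dp [ 3.4  3.9 61. ] rot [ 0.0016  0.0062 -0.0011] pos [0.6374 0.075  0.1082] yaw 89.94 q [-0.02  0.69  1.48 -0.1   0.97 -1.53] t 15.6 w 0.0439 F [ 0.6  0.2 -1.2]
dp [ 3.2  3.8 60.7] rot [ 0.0016  0.0056 -0.001 ] pos [0.6372 0.075  0.1079] yaw 89.95 q [-0.02  0.69  1.48 -0.1   0.97 -1.53] t 15.6 w 0.0436 F [-0.2  0.1  0.4]
dp [ 3.   3.8 60.5] rot [ 0.0016  0.0053 -0.001 ] pos [0.6371 0.0749 0.1076] yaw 89.94 q [-0.02  0.69  1.48 -0.1   0.97 -1.53] t 15.7 w 0.0438 F [-0.4  0.1  0.2]
```

```bash
python3 -m jog '{"dp":[[1,2,25],[1,4,45],[1,4,55],[1,4,59],[1,4,59],[1,4,59]],"delta_rot":[[0,0,0],[0,0,0],[0,0,0],[0,0,0],[0,0,0],[0,0,0]],"gripper":[0,0,0,0,0,0]}'
python3 -m jog '{"dp":[[0,0,0],[0,0,0],[0,0,0],[0,0,0],[0,0,0],[0,0,0],[0,0,0]],"delta_rot":[[0,0,0],[0,0,0],[0,0,0],[0,0,0],[0,0,0],[0,0,0],[0,0,0]],"gripper":[-0.3,-0.6,-1,-1,-1,-1,-1]}' 50
python3 - <<'E'
from h import *
to([.6344,.0739,.047],90,[-.082,0,0])
E
```

```text
time: 16.3
position: [0.637, 0.0742, 0.0489]
tool_rot: [0.0, 0.999, -0.04, 0.003]
ft_force: [-0.8, 0.4, -0.0]
grip_width: 0.0436
grip_force: 0.0
time: 17.0
position: [0.6362, 0.0741, 0.0483]
tool_rot: [0.0, 0.999, -0.04, 0.002]
ft_force: [0.2, -0.6, 1.7]
grip_width: 0.008
grip_force: 49.8
dp [ 1.8 -0.1  1.3] rot [ 0.0013  0.0047 -0.0005] pos [0.6362 0.0741 0.0483] yaw 89.97 q [-0.02  0.77  1.51 -0.11  0.86 -1.52] t 17.0 w 0.008 F [ 0.2 -0.6  1.7]
```

```bash
python3 -m jog '{"dp":[[0,-1,-10],[0,-3,-35],[0,-6,-75],[0,-9,-115],[0,-12,-145],[0,-13,-160],[5,-25,-160],[20,-55,-157],[35,-85,-155],[52,-117,-152],[68,-150,-149],[84,-182,-146]],"delta_rot":[[0,0,0],[0,0,0],[0,0,0],[0,0,0],[0,0,0],[0,0,0],[0,0,0],[0,0,0],[0,0,0],[0,0,0],[0,0,0],[0,0,0]],"gripper":[-1,-1,-1,-1,-1,-1,-1,-1,-1,-1,-1,-1]}' 55
python3 -m jog '{"dp":[[16,-32,3],[32,-64,5],[48,-96,8],[63,-125,10],[74,-145,12],[81,-157,13],[81,-157,13],[81,-157,13]],"delta_rot":[[0,0,0],[0,0,0],[0,0,0],[0,0,0],[0,0,0],[0,0,0],[0,0,0],[0,0,0]],"gripper":[-1,-1,-1,-1,-1,-1,-1,-1]}'
python3 - <<'E'
from h import *
to([.4715,-.2533,.09],90,[-.082,0,0])
C=np.zeros((600,800,3),np.uint8)
for i,(c,x,y) in enumerate((("side",240,190),("top",325,120))):
    im=robot.camera(c)[:,:,::-1];C[:600,i*400:i*400+400]=cv2.resize(im[y:y+200,x:x+133],(400,600),interpolation=cv2.INTER_CUBIC)
cv2.imwrite("pics/p1.png",C)
E
```

```text
time: 18.2
position: [0.5482, -0.0965, 0.2058]
tool_rot: [0.0, 0.999, -0.039, -0.0]
ft_force: [0.1, 0.4, -6.0]
grip_width: 0.0076
grip_force: 54.6
time: 19.0
position: [0.4696, -0.2521, 0.2063]
tool_rot: [0.001, 0.999, -0.039, 0.002]
ft_force: [0.6, -0.2, -5.1]
grip_width: 0.0076
grip_force: 54.6
dp [ -1.5   7.9 116. ] rot [ 0.0038  0.0032 -0.0017] pos [ 0.4696 -0.2521  0.2063] yaw 89.9 q [-0.67  0.41  1.71 -0.07  0.97 -2.2 ] t 19.0 w 0.0076 F [ 0.6 -0.2 -5.1]
```

View pics/p1.png

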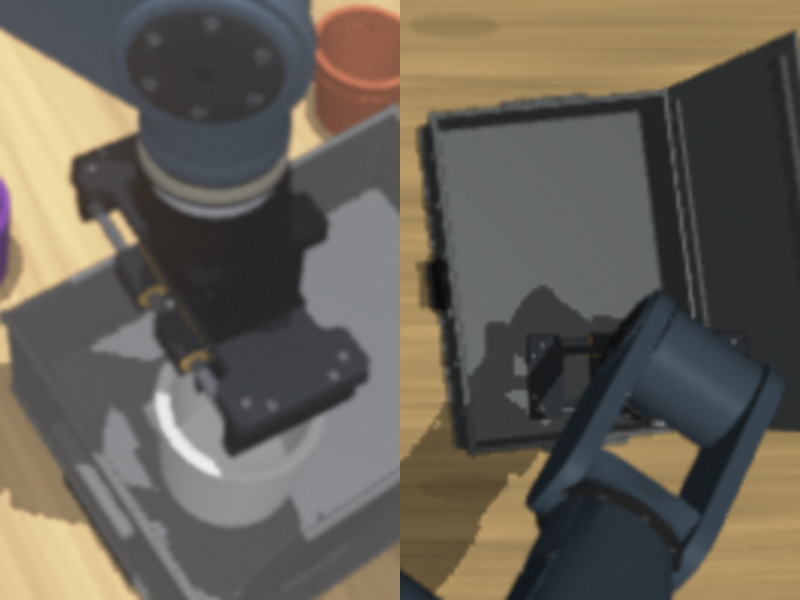

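Pot held upright over the near end of the tray, at crop (240,450), clear of lid and walls. Lowering it with a force check.

```bash
python3 -m jog '{"dp":[[0,4,20],[0,10,45],[0,15,70],[0,17,90],[0,18,102],[0,19,108],[0,19,110],[0,19,110],[0,19,110]],"delta_rot":[[0,0,0],[0,0,0],[0,0,0],[0,0,0],[0,0,0],[0,0,0],[0,0,0],[0,0,0],[0,0,0]],"gripper":[-1,-1,-1,-1,-1,-1,-1,-1,-1]}'
python3 -m jog '{"dp":[[0,0,2],[0,0,3],[0,0,3],[0,0,3]],"delta_rot":[[0,0,0],[0,0,0],[0,0,0],[0,0,0]],"gripper":[-1,-1,-1,-1]}'
python3 -m jog '{"dp":[[0,0,1],[0,0,2],[0,0,2],[0,0,2]],"delta_rot":[[0,0,0],[0,0,0],[0,0,0],[0,0,0]],"gripper":[-1,-1,-1,-1]}'
```

```text
time: 20.0
position: [0.4715, -0.2433, 0.0968]
tool_rot: [0.0, 0.999, -0.041, 0.003]
ft_force: [0.0, -0.4, -5.3]
grip_width: 0.0075
grip_force: 54.6
time: 20.4
position: [0.4709, -0.2431, 0.093]
tool_rot: [0.0, 0.999, -0.04, 0.002]
ft_force: [0.0, -0.0, -5.7]
grip_width: 0.0077
grip_force: 54.6
time: 20.8
position: [0.4708, -0.2432, 0.0908]
tool_rot: [0.0, 0.999, -0.04, 0.002]
ft_force: [-0.7, 0.0, -5.0]
grip_width: 0.0075
grip_force: 54.6
```

```bash
python3 -m jog '{"dp":[[0,0,1],[0,0,1.5],[0,0,1.5],[0,0,1.5]],"delta_rot":[[0,0,0],[0,0,0],[0,0,0],[0,0,0]],"gripper":[-1,-1,-1,-1]}'
python3 -m jog '{"dp":[[0,0,1],[0,0,1.5],[0,0,1.5],[0,0,1.5]],"delta_rot":[[0,0,0],[0,0,0],[0,0,0],[0,0,0]],"gripper":[-1,-1,-1,-1]}'
```

```text
time: 21.2
position: [0.4709, -0.2433, 0.0894]
tool_rot: [0.0, 0.999, -0.04, 0.002]
ft_force: [0.3, 0.2, -5.3]
grip_width: 0.0081
grip_force: 54.6
time: 21.6
position: [0.471, -0.2434, 0.0882]
tool_rot: [0.0, 0.999, -0.04, 0.003]
ft_force: [-0.7, 1.2, -0.6]
grip_width: 0.0078
grip_force: 54.7
```

```bash
python3 -m jog '{"dp":[[0,0,1],[0,0,1],[0,0,1],[0,0,0.5],[0,0,0.5],[0,0,0.5],[0,0,0.5],[0,0,0.5],[0,0,0.5]],"delta_rot":[[0,0,0],[0,0,0],[0,0,0],[0,0,0],[0,0,0],[0,0,0],[0,0,0],[0,0,0],[0,0,0]],"gripper":[-1,-1,-0.8,-0.7,-0.6,-0.4,-0.2,0,0]}' 20
python3 -m jog '{"dp":[[0,-2,-20],[0,-4,-50],[0,-7,-90],[0,-11,-130],[0,-15,-170],[0,-17,-200],[0,-17,-200],[0,-17,-200]],"delta_rot":[[0,0,0],[0,0,0],[0,0,0],[0,0,0],[-0.04,0,0],[-0.082,0,0],[-0.082,0,0],[-0.082,0,0]],"gripper":[0,0,0,0,0,0,0,0]}'
python3 - <<'E'
from h import *
to([.6369,.1543,.2],90)
E
```

```text
time: 22.5
position: [0.4709, -0.2435, 0.0873]
tool_rot: [0.0, 0.999, -0.04, 0.002]
ft_force: [-0.5, -0.2, -0.0]
grip_width: 0.0398
grip_force: 0.0
time: 23.3
position: [0.4698, -0.2445, 0.2884]
tool_rot: [0.0, 1.0, 0.0, 0.003]
ft_force: [-0.5, -0.2, -0.6]
grip_width: 0.0436
grip_force: 0.0
dp [-166.3  398.9   89.6] rot [ 0.0008  0.0053 -0.0009] pos [ 0.4698 -0.2445  0.2884] yaw 89.95 q [-0.69  0.32  1.59  0.    1.23 -2.26] t 23.3 w 0.0436 F [-0.5 -0.2 -0.6]
```

```bash
python3 -m jog '{"dp":[[-15,36,0],[-32,77,0],[-50,120,0],[-68,163,0],[-86,206,0],[-104,249,5],[-122,292,15],[-140,335,35],[-155,372,60],[-166,399,90],[-166,399,90],[-166,399,90]],"delta_rot":[[0,0,0],[0,0,0],[0,0,0],[0,0,0],[0,0,0],[0,0,0],[0,0,0],[0,0,0],[0,0,0],[0,0,0],[0,0,0],[0,0,0]],"gripper":[0,0,0,0,0,0,0,0,0,0,0,0]}'
python3 -m jog '{"dp":[[0,0,0],[0,0,0],[0,0,0]],"delta_rot":[[0,0,0],[0,0,0],[0,0,0]],"gripper":[0.1,0.1,0.1]}'
python3 - <<'E'
from h import *
to([.6369,.1543,.046],90)
robot.camera("top");print(robot.search_frame("trowel","top")[:2],robot.search_frame("pot","top")[:3])
E
```

```text
time: 24.5
position: [0.6344, 0.1552, 0.1964]
tool_rot: [-0.001, 1.0, 0.0, -0.001]
ft_force: [0.8, -0.8, 0.7]
grip_width: 0.0434
grip_force: 0.0
time: 24.8
position: [0.637, 0.1536, 0.2009]
tool_rot: [0.001, 1.0, 0.001, 0.003]
ft_force: [-0.2, 0.9, -0.2]
grip_width: 0.0477
grip_force: 0.0
dp [  1.1   0.5 154.9] rot [ 0.0016  0.0067 -0.002 ] pos [0.637  0.1536 0.2009] yaw 89.88 q [ 0.07  0.59  1.38  0.    1.17 -1.5 ] t 24.8 w 0.0477 F [-0.2  0.9 -0.2]
[{'rect': [203.9, 225.4, 221.2, 271.4], 'score': 0.6}] [{'rect': [289.0, 257.2, 318.1, 281.2], 'score': 0.98}, {'rect': [380.0, 232.1, 413.8, 259.3], 'score': 0.56}]
```

```bash
python3 -m jog '{"dp":[[0,0,40],[0,0,85],[0,0,120],[0,0,145],[0,0,153],[0,0,153],[0,0,153],[0,0,153],[0,0,153],[0,0,153],[0,0,153],[0,0,153]],"delta_rot":[[0,0,0],[0,0,0],[0,0,0],[0,0,0],[0,0,0],[0,0,0],[0,0,0],[0,0,0],[0,0,0],[0,0,0],[0,0,0],[0,0,0]],"gripper":[0.1,0.1,0.1,0.1,0.1,0.1,-0.3,-0.5,-1,-1,-1,-1]}' 25
python3 -m jog '{"dp":[[0,0,-15],[0,0,-55],[0,0,-100],[0,0,-140],[0,0,-165],[0,0,-165],[0,0,-165]],"delta_rot":[[0,0,0],[0,0,0],[0,0,0],[0,0,0],[0,0,0],[0,0,0],[0,0,0]],"gripper":[-1,-1,-1,-1,-1,-1,-1]}'
python3 - <<'E'
from h import *
c,s=np.cos(np.radians(4.65)),np.sin(np.radians(4.65))
tr=lambda x,y:np.array([.5748+c*x-s*y,-.2266+s*x+c*y])
for p in((-.115,.065),(.045,0)): print(tr(*p))
to([*tr(-.115,.065),.215],90)
E
```

```text
time: 26.15
position: [0.6382, 0.1552, 0.0481]
tool_rot: [0.0, 1.0, 0.001, 0.004]
ft_force: [-1.1, 1.4, 6.1]
grip_width: 0.0276
grip_force: 25.0
time: 26.85
position: [0.6358, 0.1546, 0.2115]
tool_rot: [0.0, 1.0, 0.001, 0.002]
ft_force: [-0.3, -0.8, -3.0]
grip_width: 0.0271
grip_force: 25.0
[ 0.45490905 -0.17113685]
[ 0.61965188 -0.22295191]
dp [ 180.7 -325.8   -4.7] rot [ 0.0015  0.0041 -0.0004] pos [0.6358 0.1546 0.2115] yaw 89.98 q [ 0.07  0.58  1.37  0.    1.19 -1.5 ] t 26.9 w 0.0271 F [-0.3 -0.8 -3. ]
```

```bash
python3 -m jog '{"dp":[[15,-28,0],[33,-60,0],[52,-94,0],[72,-130,0],[92,-166,0],[112,-202,0],[132,-238,0],[150,-270,0],[166,-300,0],[177,-320,0],[181,-326,0],[181,-326,0]],"delta_rot":[[0,0,0],[0,0,0],[0,0,0],[0,0,0],[0,0,0],[0,0,0],[0,0,0],[0,0,0],[0,0,0],[0,0,0],[0,0,0],[0,0,0]],"gripper":[-1,-1,-1,-1,-1,-1,-1,-1,-1,-1,-1,-1]}'
python3 -m jog '{"dp":[[0,0,20],[0,0,55],[0,0,85],[0,0,105],[0,0,116],[0,0,118],[0,0,118],[0,0,118]],"delta_rot":[[0,0,0],[0,0,0],[0,0,0],[0,0,0],[0,0,0],[0,0,0],[0,0,0],[0,0,0]],"gripper":[-1,-1,-1,-1,-1,-1,-1,-1]}'
python3 -m jog '{"dp":[[0,0,1],[0,0,2],[0,0,2],[0,0,2]],"delta_rot":[[0,0,0],[0,0,0],[0,0,0],[0,0,0]],"gripper":[-1,-1,-1,-1]}'
```

```text
time: 28.05
position: [0.4539, -0.1711, 0.2087]
tool_rot: [0.001, 1.0, 0.002, 0.001]
ft_force: [0.6, 0.3, -1.8]
grip_width: 0.0274
grip_force: 25.0
time: 28.85
position: [0.4567, -0.1712, 0.093]
tool_rot: [-0.0, 1.0, 0.0, 0.003]
ft_force: [1.2, -0.1, -1.8]
grip_width: 0.0273
grip_force: 25.0
time: 29.25
position: [0.456, -0.1711, 0.0905]
tool_rot: [0.0, 1.0, 0.001, 0.003]
ft_force: [-0.4, 0.2, -1.7]
grip_width: 0.0273
grip_force: 25.0
```

```bash
python3 -m jog '{"dp":[[0,0,1],[0,0,2],[0,0,2],[0,0,2]],"delta_rot":[[0,0,0],[0,0,0],[0,0,0],[0,0,0]],"gripper":[-1,-1,-1,-1]}'
python3 -m jog '{"dp":[[0,0,1],[0,0,1.5],[0,0,1.5],[0,0,1.5],[0,0,1.5],[0,0,1.5],[0,0,1.5],[0,0,1.5],[0,0,1.5]],"delta_rot":[[0,0,0],[0,0,0],[0,0,0],[0,0,0],[0,0,0],[0,0,0],[0,0,0],[0,0,0],[0,0,0]],"gripper":[-1,-1,-1,-0.35,-0.2,-0.1,0,0,0]}'
python3 -m jog '{"dp":[[0,0,-20],[0,0,-60],[0,0,-100],[0,0,-140],[0,0,-180],[10,30,-200],[20,70,-200],[20,110,-200],[20,150,-200],[20,150,-200],[20,150,-200],[20,150,-200]],"delta_rot":[[0,0,0],[0,0,0],[0,0,0],[0,0,0],[0,0,0],[0,0,0],[0,0,0],[0,0,0],[0,0,0],[0,0,0],[0,0,0],[0,0,0]],"gripper":[0,0,0,0,0,0,0,0,0,0,0,0]}'
python3 - <<'E'
from h import *
C=np.zeros((600,800,3),np.uint8)
z=lambda i,x,y,w,h,f:cv2.resize(i[y:y+h,x:x+w],None,fx=f,fy=f,interpolation=cv2.INTER_CUBIC)
t=robot.camera("top")[:,:,::-1];s=robot.camera("side")[:,:,::-1]
cv2.imwrite("pics/top2.png",t);cv2.imwrite("pics/side2.png",s)
C[:320,:320]=z(t,170,215,80,80,4);C[:320,320:800]=z(s,150,150,120,80,4)
C[320:600,:400]=z(t,330,150,200,140,2);C[320:600,400:800]=z(s,230,220,200,140,2)
cv2.imwrite("pics/v3.png",C);to([.466,.325,.2],105)
E
```

```text
time: 29.65
position: [0.4559, -0.171, 0.0882]
tool_rot: [0.0, 1.0, 0.001, 0.002]
ft_force: [-0.9, -0.2, -1.7]
grip_width: 0.0273
grip_force: 25.0
time: 30.55
position: [0.4559, -0.171, 0.0866]
tool_rot: [0.0, 1.0, 0.001, 0.002]
ft_force: [0.4, 0.7, -0.1]
grip_width: 0.0428
grip_force: 0.0
time: 31.75
position: [0.4353, -0.0221, 0.2868]
tool_rot: [0.0, 1.0, 0.001, 0.002]
ft_force: [0.2, 0.4, 0.3]
grip_width: 0.0434
grip_force: 0.0
dp [-29.5 347.4  87.4] rot [ 0.0007  0.0048 -0.264 ] pos [ 0.4353 -0.0225  0.2868] yaw 89.88 q [-0.31  0.18  1.8   0.    1.16 -1.88] t 31.9 w 0.0434 F [ 0.6 -0.1  0.3]
```

View pics/v3.png

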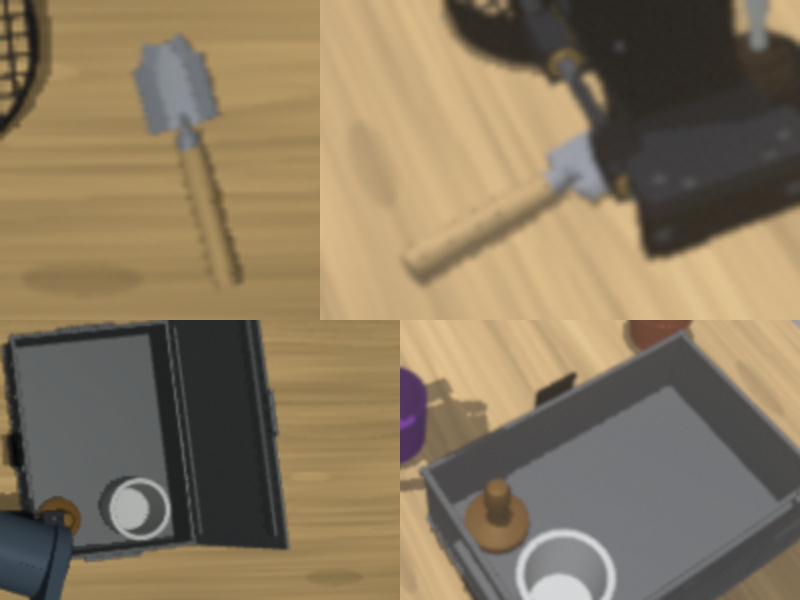

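Tamper and pot stand in the tray. The trowel has been knocked: its handle now runs from (230,283) to (190,142) in the top crop and from (415,268) to (552,185) in the side crop.

```bash
python3 - <<'E'
from h import *
u=lambda x,y:np.array([x,y])/4+[170-.4,215-.4]
w=lambda x,y:np.array([x-320,y])/4+[150-.4,150-.4]
e,n=tri(w(417,266),u(229,283)),tri(w(552,184),u(189,146));print(e,n)
e,n,t=[plane("top",u(*p),.012) for p in((229,283),(189,146),(180,38))];print(e,n,t,np.linalg.norm(n-e))
d=(n-e)/np.linalg.norm(n-e);yaw=np.degrees(np.arctan2(d[1],d[0]));g=e+d*.105;print("yaw",yaw,"origin",g)
to([g[0],g[1],.2],yaw+90)
# colour check: wood handle axis in rectified ground
E
```

```text
(array([0.3465508 , 0.24908837, 0.0099318 ]), np.float64(1.959183690524538)) (array([0.45676941, 0.28001386, 0.01093633]), np.float64(1.8996450964560916))
[0.3457774  0.24911069 0.012     ] [0.45587866 0.28016144 0.012     ] [0.54290082 0.28672992 0.012     ] 0.11439596770141672
yaw 15.749509819148043 origin [0.44683544 0.27761107 0.012     ]
dp [-10.5 300.   87.2] rot [ 0.0007  0.0048 -0.2771] pos [ 0.4353 -0.0225  0.2868] yaw 89.88 q [-0.31  0.18  1.8   0.    1.16 -1.88] t 31.9 w 0.0434 F [ 0.6 -0.1  0.3]
```

```bash
python3 -m jog '{"dp":[[-1,30,0],[-2,70,0],[-4,112,10],[-6,155,30],[-8,198,50],[-9,240,70],[-10,275,82],[-10,295,87],[-10,300,87],[-10,300,87],[-10,300,87],[-10,300,87]],"delta_rot":[[0,0,-0.04],[0,0,-0.08],[0,0,-0.12],[0,0,-0.16],[0,0,-0.2],[0,0,-0.24],[0,0,-0.277],[0,0,-0.277],[0,0,-0.277],[0,0,-0.277],[0,0,-0.277],[0,0,-0.277]],"gripper":[0,0,0,0,0,0,0,0,0,0,0,0]}' 30
python3 -m jog '{"dp":[[0,0,40],[0,0,80],[0,0,115],[0,0,140],[0,0,150],[0,0,150],[0,0,150],[0,0,150]],"delta_rot":[[0,0,0],[0,0,0],[0,0,0],[0,0,0],[0,0,0],[0,0,0],[0,0,0],[0,0,0]],"gripper":[0,0,0,0,0,0,0,0]}'
python3 - <<'E'
from h import *
to([.4468,.2776,.004],105.7)
print(robot.camera("top").shape,[robot.search_frame("trowel",c)[:2] for c in("top",)])
E
```

```text
time: 33.05
position: [0.4461, 0.2775, 0.2009]
tool_rot: [-0.137, 0.991, 0.0, 0.003]
ft_force: [0.3, -0.6, 0.1]
grip_width: 0.0434
grip_force: 0.0
time: 33.85
position: [0.4475, 0.2793, 0.0519]
tool_rot: [-0.138, 0.99, 0.001, 0.004]
ft_force: [0.3, 0.1, -1.1]
grip_width: 0.0432
grip_force: 0.0
dp [ 1.5 -1.5 47.9] rot [0.0005 0.0081 0.0023] pos [0.4475 0.2793 0.0519] yaw 105.83 q [ 0.35  0.67  1.82 -0.    0.65 -1.5 ] t 33.9 w 0.0432 F [ 0.3  0.1 -1.1]
(420, 560, 3) [[{'rect': [202.8, 223.5, 223.1, 235.1], 'score': 0.78}]]
```

```bash
python3 -m jog '{"dp":[[0,-1,20],[0,-1,36],[0,-1,44],[0,-1,47],[0,-1,47],[0,-1,47],[0,-1,47],[0,-1,47],[0,-1,47],[0,-1,47],[0,-1,47]],"delta_rot":[[0,0,0],[0,0,0],[0,0,0],[0,0,0],[0,0,0],[0,0,0],[0,0,0],[0,0,0],[0,0,0],[0,0,0],[0,0,0]],"gripper":[0,0,0,0,0,-0.3,-0.5,-1,-1,-1,-1]}' 35
python3 -m jog '{"dp":[[0,0,-10],[0,0,-40],[0,0,-80],[0,0,-120],[0,0,-160],[0,0,-190],[0,0,-200],[0,0,-200]],"delta_rot":[[0,0,0],[0,0,0],[0,0,0],[0,0,0],[0,0,0],[0,0,0],[0,0,0],[0,0,0]],"gripper":[-1,-1,-1,-1,-1,-1,-1,-1]}'
python3 - <<'E'
from h import *
to([.6197,-.223,.205],94.65)
C=np.zeros((600,800,3),np.uint8)
z=lambda i,x,y,w,h,f:cv2.resize(i[y:y+h,x:x+w],None,fx=f,fy=f,interpolation=cv2.INTER_CUBIC)
C[:400,:400]=z(robot.camera("side")[:,:,::-1],130,90,200,200,2);C[:400,400:]=z(robot.camera("top")[:,:,::-1],150,130,200,200,2);cv2.imwrite("pics/v4.png",C[:400])
E
```

```text
time: 35.05
position: [0.4471, 0.2782, 0.0038]
tool_rot: [-0.138, 0.99, 0.001, 0.003]
ft_force: [-0.5, -1.2, 4.7]
grip_width: 0.0219
grip_force: 35.0
time: 35.85
position: [0.4462, 0.278, 0.2046]
tool_rot: [-0.138, 0.99, 0.001, 0.004]
ft_force: [-0.2, 0.1, -2.1]
grip_width: 0.0218
grip_force: 35.0
dp [-3.000e+01 -5.294e+02 -4.000e-01] rot [0.0013 0.0078 0.1955] pos [0.4462 0.278  0.2046] yaw 105.85 q [ 0.34  0.42  1.71  0.    1.01 -1.5 ] t 35.9 w 0.0218 F [-0.2  0.1 -2.1]
```

View pics/v4.png

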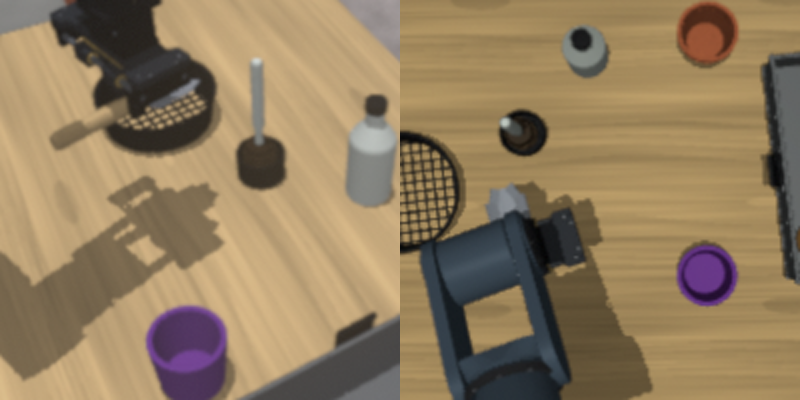

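```bash
python3 -m jog '{"dp":[[-1,-25,0],[-4,-65,0],[-6,-108,0],[-8,-152,0],[-11,-196,0],[-13,-240,0],[-16,-284,0],[-18,-328,0],[-21,-372,0],[-24,-416,0],[-26,-460,0],[-28,-500,0]],"delta_rot":[[0,0,0],[0,0,0.02],[0,0,0.04],[0,0,0.06],[0,0,0.08],[0,0,0.1],[0,0,0.12],[0,0,0.14],[0,0,0.16],[0,0,0.18],[0,0,0.195],[0,0,0.195]],"gripper":[-1,-1,-1,-1,-1,-1,-1,-1,-1,-1,-1,-1]}' 35
python3 - <<'E'
from h import *
to([.6197,-.223,.205],94.65)
E
```

```text
time: 37.15
position: [0.6084, -0.1972, 0.2]
tool_rot: [-0.04, 0.999, 0.002, 0.0]
ft_force: [0.3, 0.7, -1.8]
grip_width: 0.0221
grip_force: 35.0
dp [ -9.2 -26.7  -5.1] rot [ 0.0042  0.0002 -0.0007] pos [ 0.6084 -0.1972  0.2   ] yaw 94.61 q [-0.49  0.57  1.42  0.    1.16 -2.14] t 37.1 w 0.0221 F [ 0.3  0.7 -1.8]
```

```bash
python3 -m jog '{"dp":[[-4,-12,-2],[-8,-24,-4],[-8,-26,-4],[-8,-26,-4],[-8,-26,-4],[-8,-26,-4]],"delta_rot":[[0,0,0],[0,0,0],[0,0,0],[0,0,0],[0,0,0],[0,0,0]],"gripper":[-1,-1,-1,-1,-1,-1]}' 35
python3 - <<'E'
from h import *
to([.6197,-.223,.045],94.65)
E
```

```text
time: 37.75
position: [0.619, -0.2193, 0.2074]
tool_rot: [-0.042, 0.999, 0.001, 0.002]
ft_force: [0.5, -1.1, -1.5]
grip_width: 0.0219
grip_force: 35.0
dp [  0.3  -4.1 162.4] rot [0.0019 0.0042 0.0019] pos [ 0.619  -0.2193  0.2074] yaw 94.76 q [-0.51  0.59  1.37  0.    1.19 -2.17] t 37.8 w 0.0219 F [ 0.5 -1.1 -1.5]
```

```bash
python3 -m jog '{"dp":[[0,-2,25],[0,-4,65],[0,-4,100],[0,-4,130],[0,-4,148],[0,-4,156],[0,-4,158],[0,-4,158],[0,-4,158]],"delta_rot":[[0,0,0],[0,0,0],[0,0,0],[0,0,0],[0,0,0],[0,0,0],[0,0,0],[0,0,0],[0,0,0]],"gripper":[-1,-1,-1,-1,-1,-1,-1,-1,-1]}'
python3 -m jog '{"dp":[[0,0,1],[0,0,2],[0,0,3],[0,0,3],[0,0,3]],"delta_rot":[[0,0,0],[0,0,0],[0,0,0],[0,0,0],[0,0,0]],"gripper":[-1,-1,-1,-1,-1]}'
```

```text
time: 38.65
position: [0.6215, -0.2249, 0.051]
tool_rot: [-0.041, 0.999, -0.0, 0.004]
ft_force: [0.1, -0.0, -1.4]
grip_width: 0.0219
grip_force: 35.0
time: 39.15
position: [0.6204, -0.2245, 0.0464]
tool_rot: [-0.041, 0.999, 0.001, 0.002]
ft_force: [0.4, -0.0, -1.0]
grip_width: 0.0221
grip_force: 35.0
```

```bash
python3 -m jog '{"dp":[[0,0,1],[0,0,2],[0,0,2],[0,0,2],[0,0,2],[0,0,2],[0,0,2],[0,0,2]],"delta_rot":[[0,0,0],[0,0,0],[0,0,0],[0,0,0],[0,0,0],[0,0,0],[0,0,0],[0,0,0]],"gripper":[-1,-1,-0.5,-0.3,-0.2,-0.1,-0.1,-0.1]}'
python3 -m jog '{"dp":[[0,0,-20],[0,0,-60],[0,0,-105],[0,0,-150],[0,0,-195],[0,0,-240],[0,0,-285],[0,0,-330],[0,0,-365],[0,0,-385],[0,0,-385],[0,0,-385]],"delta_rot":[[0,0,0],[0,0,0],[0,0,0],[0,0,0],[0,0,0],[0,0,0],[0,0,0],[0,0,0],[0,0,0],[0,0,0],[0,0,0],[0,0,0]],"gripper":[-0.1,-0.1,-0.1,-0.1,-1,-1,-1,-1,-1,-1,-1,-1]}'
python3 - <<'E'
from h import *
t=lambda x,y:np.array([x,y])/3+[325-.33,122-.33]
for p in((395,27),(445,427)): print(plane("top",t(*p),.373))
c,s=np.cos(np.radians(4.65)),np.sin(np.radians(4.65))
tr=lambda x,y:np.array([.5748+c*x-s*y,-.2266+s*x+c*y])
print(tr(.17,-.163),tr(-.17,-.163),tr(0,-.21))
to([*tr(0,-.21),.42],94.65)
C=np.zeros((600,800,3),np.uint8)
z=lambda i,x,y,w,h,f:cv2.resize(i[y:y+h,x:x+w],None,fx=f,fy=f,interpolation=cv2.INTER_CUBIC)
C[:600,:400]=z(robot.camera("side")[:,:,::-1],230,190,200,300,2)[:600] if 0 else cv2.resize(robot.camera("side")[200:420,230:530,::-1],(400,600))
C[:600,400:]=cv2.resize(robot.camera("top")[110:290,320:500,::-1],(400,600));cv2.imwrite("pics/v5.png",C)
E
```

```text
time: 39.95
position: [0.6206, -0.2246, 0.0446]
tool_rot: [-0.041, 0.999, 0.001, 0.003]
ft_force: [-0.4, 0.1, -0.4]
grip_width: 0.0387
grip_force: 0.0
time: 41.15
position: [0.6183, -0.2249, 0.4287]
tool_rot: [-0.041, 0.999, 0.001, 0.002]
ft_force: [-0.3, 0.2, 0.6]
grip_width: 0.0003
grip_force: 0.0
[ 0.75835313 -0.37524938  0.373     ]
[ 0.41847379 -0.40402605  0.373     ]
[ 0.75745465 -0.3752818 ] [ 0.41857376 -0.40284517] [ 0.59182444 -0.43590879]
dp [  43.6 -208.1    8.1] rot [0.0018 0.0041 0.0004] pos [ 0.6183 -0.2249  0.4287] yaw 94.67 q [-0.52  0.43  1.04  0.    1.67 -2.17] t 41.1 w 0.0003 F [-0.3  0.2  0.6]
```

View pics/v5.png

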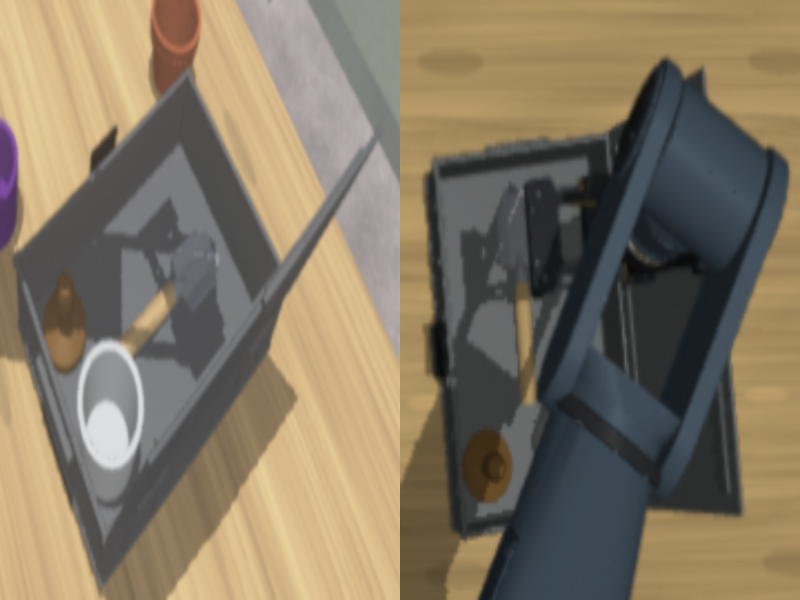

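The tray holds the pot, tamper and trowel, well apart; the lid's edge is where 1.75 rad predicts. Going behind the lid.

```bash
python3 -m jog '{"dp":[[8,-35,0],[17,-78,4],[26,-122,6],[35,-166,8],[44,-205,8],[44,-208,8],[44,-208,8],[44,-208,8]],"delta_rot":[[0,0,0],[0,0,0],[0,0,0],[0,0,0],[0,0,0],[0,0,0],[0,0,0],[0,0,0]],"gripper":[-1,-1,-1,-1,-1,-1,-1,-1]}'
python3 -m jog '{"dp":[[0,0,25],[0,0,55],[0,0,80],[0,0,86],[0,0,86],[0,0,86]],"delta_rot":[[0,0,0],[0,0,0],[0,0,0],[0,0,0],[0,0,0],[0,0,0]],"gripper":[-1,-1,-1,-1,-1,-1]}'
python3 -m jog '{"dp":[[0,8,0],[0,18,0],[0,26,0],[0,34,0],[0,42,0],[0,50,0],[0,58,0],[0,58,0]],"delta_rot":[[0,0,0],[0,0,0],[0,0,0],[0,0,0],[0,0,0],[0,0,0],[0,0,0],[0,0,0]],"gripper":[-1,-1,-1,-1,-1,-1,-1,-1]}'
```

```text
time: 42.05
position: [0.5919, -0.4348, 0.4195]
tool_rot: [-0.041, 0.999, 0.002, 0.002]
ft_force: [-0.5, 0.9, 0.4]
grip_width: 0.0005
grip_force: 0.0
time: 42.65
position: [0.5932, -0.4356, 0.3369]
tool_rot: [-0.041, 0.999, -0.0, 0.003]
ft_force: [0.3, -0.7, 0.1]
grip_width: 0.0004
grip_force: 0.0
time: 43.45
position: [0.5875, -0.3765, 0.3351]
tool_rot: [-0.041, 0.999, 0.001, 0.002]
ft_force: [-0.1, 0.7, -0.3]
grip_width: 0.0008
grip_force: 0.0
```

```bash
python3 -m jog '{"dp":[[0,10,0],[0,20,0],[0,30,0],[0,40,0],[0,50,0],[0,60,0],[0,70,0],[0,80,0],[0,90,0],[0,100,0],[0,100,0],[0,100,0]],"delta_rot":[[0,0,0],[0,0,0],[0,0,0],[0,0,0],[0,0,0],[0,0,0],[0,0,0],[0,0,0],[0,0,0],[0,0,0],[0,0,0],[0,0,0]],"gripper":[-1,-1,-1,-1,-1,-1,-1,-1,-1,-1,-1,-1]}'
python3 - <<'E'
from h import *
c,s=np.cos(np.radians(4.65)),np.sin(np.radians(4.65))
tr=lambda x,y:np.array([.5748+c*x-s*y,-.2266+s*x+c*y])
to([*tr(0,.08),.2],94.65)
cv2.imwrite("pics/v6.png",robot.camera("side")[:,:,::-1])
E
```

```text
time: 44.65
position: [0.5794, -0.2783, 0.3353]
tool_rot: [-0.041, 0.999, 0.0, 0.002]
ft_force: [1.3, -0.7, 0.1]
grip_width: 0.0007
grip_force: 0.0
dp [  1.  131.8 135.4] rot [0.0007 0.005  0.0008] pos [ 0.5794 -0.2783  0.3353] yaw 94.7 q [-0.62  0.45  1.24  0.    1.44 -2.28] t 44.6 w 0.0007 F [ 1.3 -0.7  0.1]
```

View pics/v6.png

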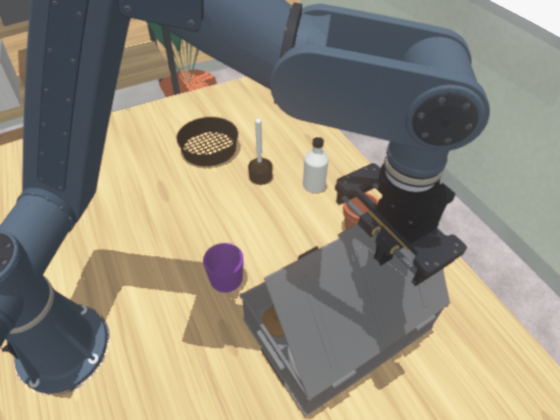

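The lid has tipped over and is sinking shut on its own. Moving above the press point.

```bash
python3 -m jog '{"dp":[[0,20,0],[0,50,0],[0,85,0],[0,115,0],[0,131,0],[0,131,0],[0,131,0],[0,131,0],[0,131,0],[0,131,0]],"delta_rot":[[0,0,0],[0,0,0],[0,0,0],[0,0,0],[0,0,0],[0,0,0],[0,0,0],[0,0,0],[0,0,0],[0,0,0]],"gripper":[-1,-1,-1,-1,-1,-1,-1,-1,-1,-1]}'
python3 -m jog '{"dp":[[0,0,30],[0,0,70],[0,0,110],[0,0,135],[0,0,150],[0,0,160],[0,0,165],[0,0,165],[0,0,165]],"delta_rot":[[0,0,0],[0,0,0],[0,0,0],[0,0,0],[0,0,0],[0,0,0],[0,0,0],[0,0,0],[0,0,0]],"gripper":[-1,-1,-1,-1,-1,-1,-1,-1,-1]}'
python3 - <<'E'
from h import *
to([.5683,-.1469,.15],94.65)
cv2.imwrite("pics/v7.png",cv2.resize(robot.camera("side")[190:420,220:520,::-1],(600,460)))
E
```

```text
time: 45.7
position: [0.5687, -0.1489, 0.335]
tool_rot: [-0.04, 0.999, 0.001, 0.002]
ft_force: [-0.0, -0.9, -0.3]
grip_width: 0.0002
grip_force: 0.0
time: 46.6
position: [0.5701, -0.148, 0.1711]
tool_rot: [-0.041, 0.999, 0.0, 0.003]
ft_force: [0.2, 1.1, 0.1]
grip_width: 0.0007
grip_force: 0.0
dp [ 1.8  1.2 21.1] rot [0.0003 0.0063 0.0003] pos [ 0.5701 -0.148   0.1711] yaw 94.67 q [-0.45  0.54  1.58  0.    1.02 -2.1 ] t 46.6 w 0.0007 F [0.2 1.1 0.1]
```

View pics/v7.png

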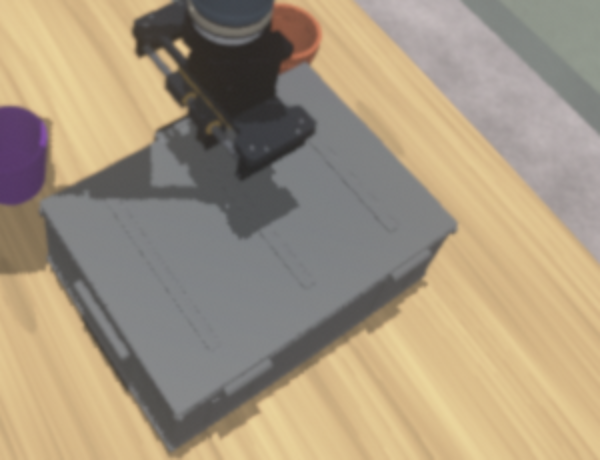

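The lid rests on the latch, with nothing sticking out. Creeping down onto the press point.

```bash
python3 -m jog '{"dp":[[0,0,8],[0,0,14],[0,0,16],[0,0,18],[0,0,18]],"delta_rot":[[0,0,0],[0,0,0],[0,0,0],[0,0,0],[0,0,0]],"gripper":[-1,-1,-1,-1,-1]}'
python3 -m jog '{"dp":[[0,0,1],[0,0,2],[0,0,3],[0,0,3]],"delta_rot":[[0,0,0],[0,0,0],[0,0,0],[0,0,0]],"gripper":[-1,-1,-1,-1]}'
```

```text
time: 47.15
position: [0.5693, -0.1475, 0.1519]
tool_rot: [-0.041, 0.999, 0.001, 0.002]
ft_force: [0.5, -0.1, 0.3]
grip_width: 0.0006
grip_force: 0.0
time: 47.55
position: [0.5695, -0.1475, 0.1492]
tool_rot: [-0.041, 0.999, 0.001, 0.002]
ft_force: [0.3, 0.6, 0.6]
grip_width: 0.0002
grip_force: 0.0
```

```bash
python3 -m jog '{"dp":[[0,0,1],[0,0,2],[0,0,2]],"delta_rot":[[0,0,0],[0,0,0],[0,0,0]],"gripper":[-1,-1,-1]}'
```

```text
time: 47.85
position: [0.5696, -0.1475, 0.1483]
tool_rot: [-0.041, 0.999, 0.001, 0.003]
ft_force: [-1.9, 0.6, 5.1]
grip_width: 0.0005
grip_force: 2.8
```

```bash
python3 -m jog '{"dp":[[0,0,0.7],[0,0,1.5],[0,0,1.5]],"delta_rot":[[0,0,0],[0,0,0],[0,0,0]],"gripper":[-1,-1,-1]}'
python3 -m jog '{"dp":[[0,0,0.7],[0,0,1.5],[0,0,1.5]],"delta_rot":[[0,0,0],[0,0,0],[0,0,0]],"gripper":[-1,-1,-1]}'
```

```text
time: 48.15
position: [0.5696, -0.1474, 0.1468]
tool_rot: [-0.041, 0.999, 0.001, 0.003]
ft_force: [-1.1, 0.8, 5.4]
grip_width: 0.0004
grip_force: 2.6
time: 48.45
position: [0.5696, -0.1473, 0.1444]
tool_rot: [-0.041, 0.999, 0.001, 0.002]
ft_force: [-0.7, 1.0, 2.3]
grip_width: 0.001
grip_force: 0.9
```

```bash
python3 -m jog '{"dp":[[0,0,1],[0,0,2],[0,0,2]],"delta_rot":[[0,0,0],[0,0,0],[0,0,0]],"gripper":[-1,-1,-1]}'
python3 -m jog '{"dp":[[0,0,1],[0,0,2],[0,0,2]],"delta_rot":[[0,0,0],[0,0,0],[0,0,0]],"gripper":[-1,-1,-1]}'
```

```text
time: 48.75
position: [0.5694, -0.1476, 0.1417]
tool_rot: [-0.041, 0.999, 0.001, 0.002]
ft_force: [-0.5, 0.1, -0.3]
grip_width: 0.0001
grip_force: 0.0
time: 49.05
position: [0.5696, -0.1477, 0.1404]
tool_rot: [-0.041, 0.999, 0.001, 0.002]
ft_force: [0.1, 0.7, 1.5]
grip_width: 0.0006
grip_force: 0.9
```

```bash
python3 -m jog '{"dp":[[0,0,1],[0,0,2],[0,0,2.5],[0,0,2.5],[0,0,2.5]],"delta_rot":[[0,0,0],[0,0,0],[0,0,0],[0,0,0],[0,0,0]],"gripper":[-1,-1,-1,-1,-1]}'
python3 -m jog '{"dp":[[0,0,-15],[0,0,-50],[0,0,-95],[0,0,-140],[20,40,-160],[40,80,-160],[60,120,-160],[80,160,-160],[100,200,-160],[120,230,-160],[120,230,-160],[120,230,-160]],"delta_rot":[[0,0,0],[0,0,0],[0,0,0],[0,0,0],[0,0,0],[0,0,0],[0,0,0],[0,0,0],[0,0,0],[0,0,0],[0,0,0],[0,0,0]],"gripper":[-1,-1,-1,-1,-1,-1,-1,-1,-1,-1,-1,-1]}'
python3 - <<'E'
from h import *
s=robot.camera("side")[:,:,::-1];t=robot.camera("top")[:,:,::-1]
C=np.zeros((600,800,3),np.uint8)
C[:300,:400]=cv2.resize(s[200:410,230:510],(400,300));C[300:,:400]=cv2.resize(s[80:290,120:400],(400,300));C[:300,400:]=cv2.resize(t[120:285,310:530],(400,300));C[300:,400:]=cv2.resize(t[120:270,115:315],(400,300))
cv2.imwrite("pics/v8.png",C)
for n,l,tt,r,d in(("sprayer",230,140,256,170),("clay",286,130,324,164),("sieve",115,192,180,258),("brush",198,182,222,208)):
    a=cv2.imread("pics/top0.png").astype(np.float32);b=t.astype(np.float32)
    m=cv2.matchTemplate(cv2.resize(b[tt-8:d+8,l-8:r+8],None,fx=4,fy=4),cv2.resize(a[tt:d,l:r],None,fx=4,fy=4),cv2.TM_CCOEFF_NORMED);_,v,_,p=cv2.minMaxLoc(m);print(n,round(v,3),np.array(p)/4-8)
to([.5,0,.3],94)
E
```

```text
time: 49.55
position: [0.5697, -0.1476, 0.1402]
tool_rot: [-0.041, 0.999, 0.0, 0.003]
ft_force: [-3.9, 1.7, 14.7]
grip_width: 0.0004
grip_force: 7.1
time: 50.75
position: [0.4304, 0.0721, 0.2977]
tool_rot: [-0.042, 0.999, 0.0, 0.003]
ft_force: [0.1, 0.1, -0.3]
grip_width: 0.0006
grip_force: 0.0
sprayer 1.0 [0. 0.]
clay 1.0 [0. 0.]
sieve 1.0 [0. 0.]
brush 0.971 [-0.25  0.25]
dp [-62.5 -76.4  -2. ] rot [0.0007 0.0061 0.0113] pos [0.4315 0.0711 0.2977] yaw 94.65 q [-0.09  0.17  1.78  0.    1.19 -1.75] t 50.9 w 0.0001 F [ 0.6 -0.3 -0.3]
```

View pics/v8.png

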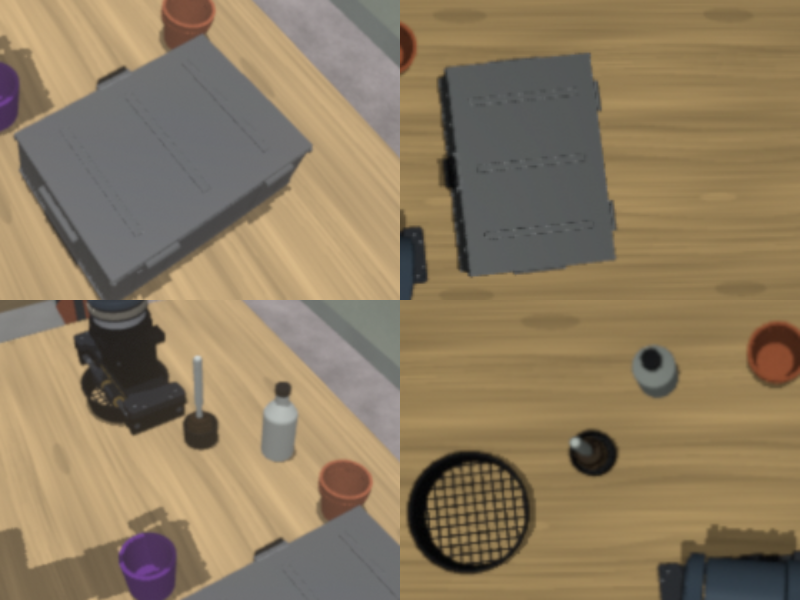

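The lid is shut flat, the brush stands in its cup, and the sieve, clay pot and sprayer are unmoved.

```bash
python3 -c "
from rig import robot
print(robot.hand_in())"
```

```text
the job is handed in; nothing more can be done
None
```

I handed the job in at about 51 s: the pot got three full brush strokes, the brush is back in its cup, the pot, tamper and trowel are in the tray, and the lid is pressed shut. I judged the latch from the press itself: the lid dropped away under the push and then held flat at 14.7 N. The sieve, clay pot and spray bottle had not moved; no score came back.

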